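# Scrub and restock the latched roll-out larder box

### The job

Clean and restock the small larder box: lift its latch bar, swing the gate wide open, roll the tray all the way out, and scrub the blue pot on the tray with the bottle brush, going to the bottom and up towards the rim at least twice while the brush head stays in the pot. Then put the brush back upright in its caddy and stand every fruit tin and the honey jar that are out on the worktop upright on the tray floor beside the pot (not in it). Last, slide the tray fully home and shut the gate so that the latch bar drops back into its catch, leaving the pepper mill, the sauce bottle and the green-capped spice jar where they are.

Things in the scene. Friction and masses are not known exactly. Their poses are not given: they have to be found in the camera images.
- larder: fixed light-wood larder box, 236 mm wide (y), 207 mm deep (x), 142 mm high; place and yaw vary. Origin: on the worktop at the middle of its front edge; +x runs into the box, the front faces -x. The roof begins 75 mm behind the front edge; a tea box, 73 mm high, is fixed on it from 115 mm back. A post at the right front (local y -109 to -146 mm, full height) carries the catch.
- gate (a joint): hinge of the gate, rad: 0 shut, grows as the free edge swings out towards the robot and on to the left, stop at 2.1; light friction holds it where it is left. 14 mm thick, 223 mm from hinge to free edge, 8 to 150 mm above the worktop: clear panel in a wooden frame. With the latch bar in its catch it opens about 0.02 at most.
- gate_hinge (a point): point on the gate's vertical hinge line, at the left front corner of the box, 150 mm above the worktop (level with the gate's top edge), in the middle of the gate's thickness. Its axes turn with the gate: -y points along the gate to its free edge, -x out of its front face.
- latch (a joint): angle of the steel latch bar on the gate's front, rad: 0 level, grows as it is lifted, stop at 0.6; falls back to 0 by its own weight. From 0.15 it is clear of the catch. Bar 10 mm thick, 16 mm high, its middle 115 mm above the worktop and 16 mm in front of the gate's middle plane; it pivots about the gate's x axis, 73 mm from the hinge line.
- latch_knob (a point): middle of the bar's lifting pin: steel, 12 mm thick, standing 32 mm out of the bar along the gate's -x, with a black 18 mm end. This point is 38 mm in front of the gate's middle plane, 138 mm from the hinge line along the gate, 65 mm from the bar's pivot, 115 mm high when level. Pinch it from above, fingers closing along the gate, and lift.
- tray (a joint): travel of the roll-out tray, m: 0 fully home, 0.132 fully out towards the robot (along -x of the box); about 1.2 N of friction and slight damping. Its upright handle stands in the way of shutting the gate while the tray is out.
- tray_handle (a point): grip point of the tray's upright steel handle, a flat post 10 mm (x) by 24 mm (y) on the tray's front wall; this point is 10 mm below its top (top 116 mm above the worktop). With the tray home it stands 14 mm behind the box's front edge, reached only with the gate open. Wall cabinets overhang from x = 0.60 m, 0.46 m up: lean the tool back towards the robot to keep the wrist clear.
- tray_in (a point): centre of the white tray's inner floor (16 mm above the worktop); axes as the box's. Inside measure 150 mm (x) by 192 mm (y), walls 28 mm high, 4 mm thick. The pot takes the back left corner.
- pot_floor (a point): centre of the inner floor of the blue pot that is fixed in the tray's back left corner (37 mm behind and 53 mm left of the tray's centre, floor 5 mm above the tray floor). The pot is open above, 85 mm deep, inner radius 29 mm below to 32 mm at the rim, outer radius 36 mm, rim 107 mm above the worktop.
- caddy: fixed grey round brush caddy, 60 mm wide, 55 mm high, inner radius 24 mm, open above; origin under its centre, place varies.
- caddy_in (a point): centre of the caddy's inner floor, 6 mm above the worktop
- brush: bottle brush, 155 mm long, 90 g, standing upright in the caddy; origin at the tip of its head, z runs up to the handle end. Blue bristle head 32 mm thick and 70 mm long with a flat end (stiff, it stands on it), a thin neck, then a flat white handle from 80 mm up, 22 mm wide (along the brush's x) and 14 mm thick (along its y: pinch it there, on the flats).
- brush_tip (a point): centre of the flat end of the brush head
- brush_grip (a point): middle of the handle's grip, 130 mm above the tip along the brush, where to pinch it
- tin_a: fruit tin, light green label, 57 mm diameter, 72 mm high, 180 g; origin at the centre of its underside, z up. May be absent.
- tin_b: second fruit tin like the first. May be absent.
- honey_jar: honey jar with a grey lid, 61 mm diameter, 89 mm high, 320 g; origin at the centre of its underside, z up. May be absent.
- pepper_mill: wooden pepper mill, 58 mm wide, 170 mm high, bystander, leave alone
- sauce_bottle: dark-capped sauce bottle, 56 mm wide, 214 mm high, bystander, leave alone
- catch (a point): top of the steel catch lip, 124 mm above the worktop. The lip is 30 mm wide (y) and 9 mm thick; with the gate shut the latch bar lies behind it. Its outer side is a 50 degree ramp: when the gate is pushed shut the bar rides up over it and drops in.
- spice_paprika: small spice jar with a green cap, 40 mm wide, 108 mm high, bystander, leave alone

How it is judged (in metres and radians):
On the way, in this order (a step that is already met when the one before it is completed fails the run):
1. the latch bar is lifted out of its catch (at least 0.12 rad) (value of joint latch above 0.12 rad), for 0.1 s.
2. the gate is swung wide open (at least 1.5 rad) (value of joint gate above 1.5 rad), for 0.2 s.
3. the tray is rolled out (at least 120 mm) (value of joint tray above 0.12 m), for 0.2 s.
4. the brush head is at the bottom of the pot (tip within 15 mm of its floor) (horizontal distance between brush_tip and pot_floor below 0.025 m and z of brush_tip in the frame of pot_floor between -0.01 and 0.015 m), for 0.05 s.
5. the brush head is drawn up in the pot (tip 45 to 100 mm above its floor) (horizontal distance between brush_tip and pot_floor below 0.03 m and z of brush_tip in the frame of pot_floor between 0.045 and 0.1 m), for 0.05 s.
6. the brush head is at the bottom again (all of step 4), for 0.05 s.
7. the brush head is drawn up again (all of step 5), for 0.05 s.
8. the brush stands in its caddy and every tin and jar present stands upright on the tray (horizontal distance between brush_tip and caddy_in below 0.015 m and z of brush_tip in the frame of caddy_in below 0.012 m and angle between brush's own z axis and vertical below 0.2 rad and x of tin_a in the frame of tray_in between -0.075 and 0.075 m and y of tin_a in the frame of tray_in between -0.096 and 0.096 m and z of tin_a in the frame of tray_in between -0.006 and 0.01 m and horizontal distance between each of tin_a, tin_b, honey_jar and pot_floor above 0.05 m and angle between each of tin_a, tin_b, honey_jar's own z axis and vertical below 0.15 rad and linear speed of each of tin_a, tin_b, honey_jar below 0.03 m/s and x of tin_b in the frame of tray_in between -0.075 and 0.075 m and y of tin_b in the frame of tray_in between -0.096 and 0.096 m and z of tin_b in the frame of tray_in between -0.006 and 0.01 m and x of honey_jar in the frame of tray_in between -0.075 and 0.075 m and y of honey_jar in the frame of tray_in between -0.096 and 0.096 m and z of honey_jar in the frame of tray_in between -0.006 and 0.01 m), for 0.2 s.
9. the tray is slid home (within 10 mm), still loaded (value of joint tray below 0.01 m and x of tin_a in the frame of tray_in between -0.075 and 0.075 m and y of tin_a in the frame of tray_in between -0.096 and 0.096 m and z of tin_a in the frame of tray_in between -0.006 and 0.01 m and horizontal distance between each of tin_a, tin_b, honey_jar and pot_floor above 0.05 m and angle between each of tin_a, tin_b, honey_jar's own z axis and vertical below 0.15 rad and linear speed of each of tin_a, tin_b, honey_jar below 0.03 m/s and x of tin_b in the frame of tray_in between -0.075 and 0.075 m and y of tin_b in the frame of tray_in between -0.096 and 0.096 m and z of tin_b in the frame of tray_in between -0.006 and 0.01 m and x of honey_jar in the frame of tray_in between -0.075 and 0.075 m and y of honey_jar in the frame of tray_in between -0.096 and 0.096 m and z of honey_jar in the frame of tray_in between -0.006 and 0.01 m), for 0.2 s.
At the end, for the whole second after the job is handed in: Gate shut (under 0.035 rad) with the latch bar down in its catch (under 0.05 rad), tray home (within 10 mm), every tin and jar present standing upright and still on the tray floor beside the pot, and the brush upright in its caddy, its tip within 12 mm of the caddy floor (all of step 9 and value of joint gate below 0.035 rad and value of joint latch below 0.05 rad and horizontal distance between brush_tip and caddy_in below 0.015 m and z of brush_tip in the frame of caddy_in below 0.012 m and angle between brush's own z axis and vertical below 0.2 rad); the robot touches nothing.
It fails at once if a bystander (pepper mill, sauce bottle, green-capped spice jar) is shoved more than 40 mm or knocked over (distance of any of pepper_mill, sauce_bottle, spice_paprika from where it was at the start of the episode above 0.04 m or angle between any of pepper_mill, sauce_bottle, spice_paprika's own z axis and vertical above 0.7 rad).
Of tin_a, tin_b, honey_jar only 2 to 3 are there at a start; the rules pass over those that are not, and their reading is None.
At some moment in a run one of tin_a, tin_b may be knocked a few centimetres aside while the robot is not near it.
It also fails if it takes over 210 s, if anything falls off the work surface, if the arm or the gripper's body presses on something with over 40 N, if the wrist force passes 120 N, or if a joint passes its speed limit or range.

### The arm

A 6-joint arm with a two-finger parallel gripper is mounted at the origin on a cart in front of the work surface, level with it; the furniture and walls round the work are solid. World frame = base frame: x ahead of the robot, y to its left, z up, the work surface at z = 0. Lengths are in m, angles in degrees, forces in N, time in s.
With the tool pointing down it reaches from about 0.3 to 0.75 m from the base axis. Payload 8.5 kg.
Tool frame: the origin (TCP) lies midway between the tips of the shut fingers; the grasp point (between the pads) lies 19 mm behind it (env.tcp_to_grasp is the z of the grasp point in the tool frame, in m); z points along the fingers, y is the line along which they close (so a half turn about z gives the same grasp; the last joint's range is limited). The gripper opens to 85 mm and grips with 20 to 120 N. Pads are 22 mm wide; open, the fingers measure 114 mm over their backs; the gripper's body (76 mm by 85 mm) begins 54 mm behind the grasp point. The pads swing forward as they close: fully open they stand 13 mm farther back than shut.
Start: joints at [-83.153, 21.807, 74.336, -0, 83.858, -12.336], TCP at [0.181, -0.519, 0.231] pointing down, gripper open.
Joint ranges: [-178.18, 178.18], [-50.72, 133.34], [12.68, 142.11], [-81.47, 261.47], [9.98, 163.14], [-165.26, 165.26]. Speed limits (degrees/s): [136.94, 136.94, 180, 180, 180, 180].

### API

Orientations are given as a 3x3 rotation matrix whose columns are the frame's x, y, z axes.
In Python, from rig import env, imaging, job, models gives the robot as it stands. The module is installed in compiled form; this text tells all that it offers.
- The arm moves only by the tool jog_arm, never from a script. Its argument "plan" is text: rows parted by semicolons, each of 7 numbers parted by spaces: the turn, a rotation vector about the tool's x, y, z in degrees, then the shift along the tool's x, y, z in cm, then the closure in counts, from 0 (fully open) to 255 (shut). In form: rx ry rz x y z claw; .... A call has 1 to 10 rows; each row shifts and turns the commanded pose from where the row before left it, along the tool's axes as they then stand; what a row does not reach is not made up. A row lasts 1/12 s, in which the tool goes at most 41.7 mm and 7.16 degrees, less where a joint would pass 70% of its speed; a pose out of reach is approached as far as the arm can. A call with a gripper value outside its range is refused whole. The fingers move at their own pace and stop on an object; "grip_force" is the grip in N (left out, the last holds). Time passes only in rows, so rows that do not move let the fingers close. It gives the time, the measured TCP pose, the force, the opening and the grip force at its end, in the units of the state.
- env.observe(): the state, without advancing time (a new reading comes with each control period).
- imaging.get_image(name): name is "side" or "top" or "wrist"; returns a dict with "pixels" (480x640x3 uint8, red, green, blue), "depth" (480x640 float32, m along the optical axis (not along the pixel's ray), 0 where there is no reading), "fov_y" (degrees; the focal length in pixels is half the picture's height over the tangent of half this angle, whatever the lens; pixels are square), "cx", "cy" (the principal point, pixels), "distortion" ([k1, k2, p1, p2, k3] as OpenCV has them; the pictures are not rectified), "world_from_camera" (4x4, takes a point from camera to world coordinates). Camera axes: x right, y down, z forward; pixel columns grow to the right and rows downward; lengths in m; the calibration is good to about 2 mm. A picture is of the moment at which its call begins.
- job.close_job(): hands the job in; it is judged then, once.
Trained networks look in the newest picture that a camera, given by its name, has taken for a name from the list of things; names that differ only in an ending like _2 or _b are one class to them, and where a whole thing is asked for, a point or a joint stands for the part that bears it (a point fixed in the world has none). Each returns a list of dicts, best first, with "confidence" (0 to 1); they miss things now and then, are a little off and sometimes report something else, mostly with a low value. They report only what shows in the picture. A call takes as long as a camera call.
- models.outline_of(camera, query): "region" (480x640 bool, what is visible of it) and "bbox" ([centre column, centre row, width, height] in pixels, round what is visible of it).
- models.tip_of(camera, query): "at" ([column, row] in pixels: a listed point, or the origin of a listed thing).
The state is a dict: "time_s": time; "q": joint angles; "qvel": joint speeds; "joint_efforts": joint torques, N m; "position": TCP position; "tool_rot": TCP orientation; "ft_force": force on the tool from outside, world axes, zero at the start; "wrist_torque": the same for the moment, N m; "grip_width": finger opening in m; "gripper_force": force on a finger pad.
Only numpy, scipy, OpenCV 4.12 (cv2) and the standard library are available. Lean on these libraries where they do the work, as an engineer would, in place of code of your own. Each camera call takes 0.05 s, during which the arm holds its last target. There are 200 camera calls.

## Working session

There is one attempt and no reset: what is moved stays moved. The work goes in short steps, Python scripts to look and compute and a tool call to move; the robot and the scene stay as the last step left them, time stands still between calls to the robot, and variables do not carry over. Pictures are saved under pics/ and viewed, at most 14 in all, crops included, and the job is handed in when it is done.

Besides the shell and the picture viewer there is one more tool, called after "Request:" as name(argument=value, ...), one argument or row to a line, values as JSON. jog_arm: Moves the arm, as the interface text tells. Its arguments: {"type":"object","properties":{"plan":{"type":"string"},"grip_force":{"type":"number"}},"required":["plan"]}

```bash
mkdir -p pics; cat > h.py <<'E'
import numpy as np, cv2
from rig import env, imaging, job, models
from scipy.spatial.transform import Rotation as R
def shot(cam,name=None):
    im=imaging.get_image(cam)
    if name: cv2.imwrite(f'pics/{name}.png',im['pixels'][:,:,::-1])
    return im
def K(im):
    f=240/np.tan(np.radians(im['fov_y'])/2); return np.array([[f,0,im['cx']],[0,f,im['cy']],[0,0,1.]])
def ray(im,uv):
    p=cv2.undistortPoints(np.array([[uv]],float),K(im),np.array(im['distortion'],float))[0,0]
    return np.array([p[0],p[1],1.])
def atz(im,uv,z):
    T=im['world_from_camera'];d=T[:3,:3]@ray(im,uv);o=T[:3,3];return o+d*(z-o[2])/d[2]
def atd(im,uv,d=None):
    u,v=int(round(uv[0])),int(round(uv[1]))
    if d is None:
        w=im['depth'][max(v-2,0):v+3,max(u-2,0):u+3];w=w[w>0];d=np.median(w) if len(w) else np.nan
    T=im['world_from_camera'];return T[:3,:3]@(ray(im,uv)*d)+T[:3,3]
def cloud(im,mask):
    v,u=np.nonzero(mask&(im['depth']>0))
    p=cv2.undistortPoints(np.stack([u,v],1).astype(float)[:,None],K(im),np.array(im['distortion'],float))[:,0]
    d=im['depth'][v,u]; c=np.c_[p*d[:,None],d]; T=im['world_from_camera'];return c@T[:3,:3].T+T[:3,3]
def proj(im,P):
    T=np.linalg.inv(im['world_from_camera']);P=np.atleast_2d(P);c=P@T[:3,:3].T+T[:3,3]
    return cv2.projectPoints(c,np.zeros(3),np.zeros(3),K(im),np.array(im['distortion'],float))[0][:,0]
E
python3 - <<'E'
from h import *
np.set_printoptions(precision=4,suppress=True)
for cam in ['top','side']:
    im=shot(cam,cam+'0')
    print(cam,im['fov_y'],im['world_from_camera'][:3].tolist())
    for q in ['gate_hinge','latch_knob','tray_handle','catch','pot_floor','caddy_in','brush_grip','tin_a','honey_jar','larder','pepper_mill','sauce_bottle','spice_paprika']:
        for r in models.tip_of(cam,q)[:3]: print(q,round(r['confidence'],2),np.round(r['at'],1),atd(im,r['at']))
s=env.observe();print(s['time_s'],s['position'],s['tool_rot'],s['grip_width'],env.tcp_to_grasp)
E
```

```text
top 52.23977434599632 [[0.013329187122511953, -0.9975851719763825, 0.06816272752395143, 0.48221284660562297], [-0.9999096304966415, -0.013417488035213518, -0.0008377678048150875, 0.0383214389046332], [0.0017503173206428564, -0.06814540092828197, -0.9976738649085687, 1.3237237690965882]]
gate_hinge 0.9 [236.8 240. ] [0.5439 0.2681 0.0007]
latch_knob 0.73 [170.7 202.6] [0.6425 0.4493 0.0093]
latch_knob 0.64 [238.5 241.1] [0.5409 0.2632 0.0016]
latch_knob 0.55 [296.9 261.4] [0.4877 0.0984 0.1166]
tray_handle 0.87 [288.2 238.5] [0.544  0.121  0.1142]
catch 0.82 [338.2 263.8] [ 0.4832 -0.0032  0.1193]
caddy_in 0.66 [416.9 253.9] [ 0.511  -0.2054  0.0759]
brush_grip 0.69 [428.9 251.9] [ 0.5142 -0.2178  0.1596]
tin_a 0.81 [437.6 296.6] [ 0.4027 -0.26    0.0696]
tin_a 0.62 [380.3 286.6] [ 0.4265 -0.1133  0.0679]
honey_jar 0.92 [475.3 276. ] [ 0.4562 -0.3589  0.0652]
honey_jar 0.53 [436.7 293.2] [ 0.4113 -0.2577  0.0695]
larder 0.78 [290.7 246. ] [0.5243 0.1124 0.1482]
pepper_mill 0.74 [470.2 187.2] [ 0.6876 -0.3489  0.0598]
sauce_bottle 0.49 [418.1 178.7] [ 0.6249 -0.1199  0.5242]
spice_papr
[... 733 characters left out ...]
97 -0.2452  0.0386]
caddy_in 0.15 [274.1 302.8] [ 0.4167 -0.1557  0.0201]
brush_grip 0.8 [317.3 271.7] [ 0.506  -0.2252  0.1441]
brush_grip 0.52 [281.1 213.8] [0.4738 0.1016 0.1192]
tin_a 0.96 [273.7 301.9] [ 0.4158 -0.1561  0.0233]
tin_a 0.77 [276.4 346.1] [ 0.402  -0.3086  0.0288]
honey_jar 0.66 [308.9 378.5] [ 0.4504 -0.4114  0.0332]
larder 0.88 [300.4 245.1] [ 0.5053 -0.0202  0.0875]
pepper_mill 0.84 [423.3 353. ] [ 0.6947 -0.3838  0.0232]
sauce_bottle 0.6 [405.7 311.6] [ 0.7084 -0.2515  0.0221]
spice_paprika 0.56 [312.7 191.4] [0.5872 0.2223 0.1211]
1.4 [ 0.1807 -0.5194  0.2313] [[ 0.9445  0.3286 -0.    ]
 [ 0.3286 -0.9445  0.0001]
 [ 0.     -0.0001 -1.    ]] 0.08578485421673107 -0.0187
```

View pics/top0.png

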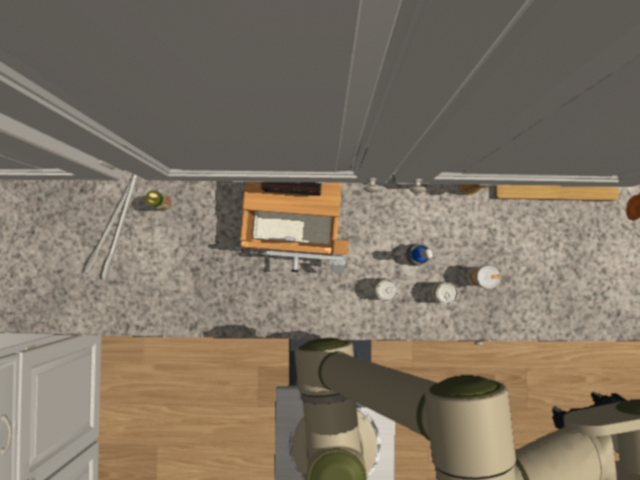

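View pics/side0.png

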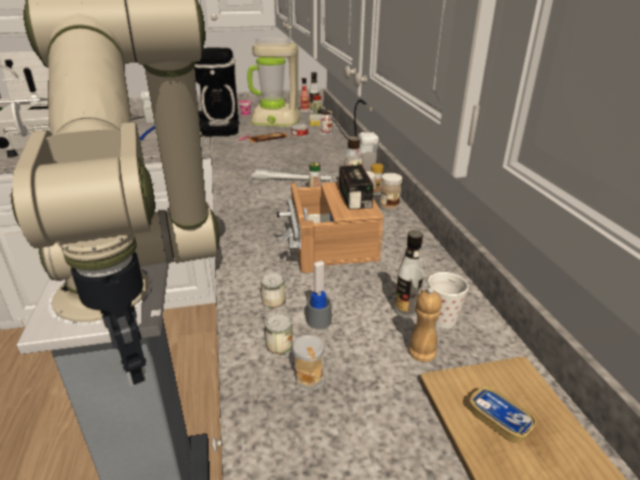

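```bash
python3 - <<'E'
from h import *
np.set_printoptions(precision=4,suppress=True)
im=shot('top')
np.save('top0.npy',im,allow_pickle=True)
C=cloud(im,np.ones((480,640),bool))
m=(C[:,2]>.13)&(C[:,2]<.155)&(C[:,0]>.4)&(C[:,0]<.75)&(C[:,1]>-.1)&(C[:,1]<.35)
P=C[m]; print(len(P))
r=cv2.minAreaRect(P[:,:2].astype(np.float32)*1000); print(r,cv2.boxPoints(r))
# raster
g=np.zeros((30,50),int)
for x,y,z in P: 
    i=int((x-.43)/.01);j=int((.3-y)/.01)
    if 0<=i<30 and 0<=j<50:g[i,j]+=1
for i in range(29,-1,-1): print(f'{.43+i*.01:.2f}',''.join('.' if k==0 else str(min(k,9)) for k in g[i]))
s=im
# tins tops
for nm,(x,y) in dict(t1=(.4265,-.1133),t2=(.4027,-.26),hj=(.4562,-.3589),br=(.514,-.218)).items():
    q=C[(np.hypot(C[:,0]-x,C[:,1]-y)<.06)&(C[:,2]>.03)]
    zt=np.percentile(q[:,2],95); t=q[q[:,2]>zt-.012]
    print(nm,zt,(t[:,:2].max(0)+t[:,:2].min(0))/2,np.ptp(t[:,:2],axis=0))
E
```

```text
3240
((600.6900634765625, 102.5451431274414), (268.41357421875, 175.55215454101562), 85.6439437866211) [[502.974  -24.607 ]
 [678.019  -37.9409]
 [698.4061 229.6973]
 [523.3611 243.0312]]
0.72 ..................................................
0.71 ..................................................
0.70 ..................................................
0.69 ..................................................
0.68 .......1..1.................1.2...................
0.67 .......9999...............99999...................
0.66 .......99998.............199999...................
0.65 .......99999999988444....499999...................
0.64 .......999999999999999999999999...................
0.63 .......999999999999999999999999...................
0.62 ......4999999999999999999999998...................
0.61 ......2999999999999999999999997...................
0.60 .......7....2445889999999999998...................
0.59 ......15....................492...................
0.58 ......47.....................64...................
0.57 ......47.....................83...................
0.56 ......46...
[... 294 characters left out ...]
99999999.................
0.50 ...........................538995.................
0.49 ..................................................
0.48 ..................................................
0.47 ..................................................
0.46 ..................................................
0.45 ..................................................
0.44 ..................................................
0.43 ..................................................
t1 0.0730890444423207 [ 0.4181 -0.129 ] [0.0561 0.054 ]
t2 0.07308610465204661 [ 0.4118 -0.2818] [0.0561 0.0565]
hj 0.09272914673447935 [ 0.4556 -0.3838] [0.0583 0.0596]
br 0.16093862862313135 [ 0.5115 -0.2156] [0.0191 0.0151]
```

Request:
jog_arm(
  plan="0 0 0 3 0 -2 0; 0 0 0 3 0 -2 0; 0 0 0 3 0 -2 0; 5 0 0 0 0 0 0",
)

```text
time_s: 1.78
position: [0.2696, -0.4877, 0.2967]
tool_rot: [[0.943, 0.332, -0.025], [0.333, -0.94, 0.074], [0.001, -0.079, -0.997]]
ft_force: [-0.5, 0.3, -0.1]
grip_width: 0.0855
gripper_force: 0.0
```

Request:
jog_arm(
  plan="-5 0 0 0 0 -1 0; 0 0 6 0 0 -2 0; 0 0 6 0 0 -2 0; 0 0 6 0 0 -2 0; 0 0 5.8 0 0 -2 0; 0 0 0 0.5 -3.5 0 0; 0 0 0 0.5 -3.5 0 0; 0 0 0 0.5 -3.5 0 0; 0 0 0 0.5 -3.5 0 0; 0 0 0 0.5 -3.5 0 0",
)

```text
time_s: 2.62
position: [0.305, -0.3166, 0.3813]
tool_rot: [[0.997, -0.081, 0.0], [-0.081, -0.997, -0.0], [0.0, 0.0, -1.0]]
ft_force: [1.5, -0.1, 0.2]
grip_width: 0.0853
gripper_force: 0.0
```

Request:
jog_arm(
  plan="0 0 0 0.2 -3.5 0 0; 0 0 0 0.2 -3.5 0 0; 0 0 0 0.2 -3.5 0 0; 0 0 0 0.2 -3.5 0 0; 0 0 0 0.2 -3.5 0 0; 0 0 0 0.2 -3.5 0 0; 0 0 0 0.2 -3.5 -0.5 0; 0 0 0 0.2 -3.5 -1 0; 0 0 0 0 -3.5 -1 0; 0 0 0 0 -3.5 -1 0",
)

```text
time_s: 3.45
position: [0.3487, 0.031, 0.4169]
tool_rot: [[0.997, -0.081, 0.001], [-0.081, -0.997, -0.0], [0.001, 0.0, -1.0]]
ft_force: [0.6, -0.3, 0.4]
grip_width: 0.0854
gripper_force: 0.0
```

```bash
python3 - <<'E'
from h import *
np.set_printoptions(precision=4,suppress=True)
im=shot('wrist','w1'); print(im['world_from_camera'],im['fov_y'])
for q in ['gate_hinge','latch_knob','tray_handle','catch','pot_floor']:
    for r in models.tip_of('wrist',q)[:2]: print(q,round(r['confidence'],2),np.round(r['at'],1),atd(im,r['at']))
s=env.observe();print(s['time_s'],s['position'],s['tool_rot'],s['q'])
E
```

```text
[[-0.0815 -0.9599 -0.2683  0.4167]
 [-0.9967  0.0785  0.022   0.0258]
 [-0.0001  0.2692 -0.9631  0.56  ]
 [ 0.      0.      0.      1.    ]] 70.84155287689212
gate_hinge 0.73 [116.   52.1] [0.5303 0.2462 0.1455]
latch_knob 0.98 [249.6  87.2] [0.4837 0.105  0.1213]
tray_handle 0.67 [230.   36.3] [0.5425 0.1217 0.1163]
catch 0.89 [342.6  77.7] [ 0.4854 -0.008   0.1189]
3.75 [0.3491 0.0285 0.4158] [[ 0.9967 -0.0818 -0.001 ]
 [-0.0818 -0.9967  0.    ]
 [-0.001   0.0001 -1.    ]] [-14.9189  -3.771   76.2635  -0.0143 107.5614  79.7667]
```

View pics/w1.png

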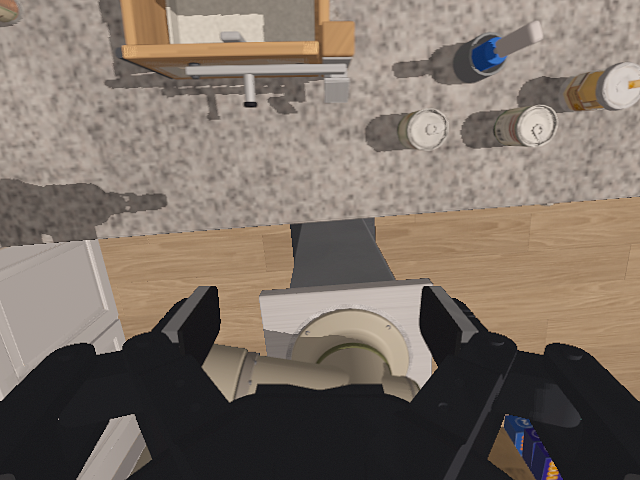

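```bash
python3 - <<'E'
from h import *
np.set_printoptions(precision=4,suppress=True)
im=shot('wrist')
C=cloud(im,np.ones((480,640),bool))
print(im['distortion'])
def sel(z0,z1,x0,x1,y0,y1):
    return C[(C[:,2]>z0)&(C[:,2]<z1)&(C[:,0]>x0)&(C[:,0]<x1)&(C[:,1]>y0)&(C[:,1]<y1)]
P=sel(.1465,.156,.45,.6,-.1,.3)
for lo in np.arange(.02,.25,.02):
    q=P[(P[:,1]>lo)&(P[:,1]<lo+.02)]
    if len(q):print(round(lo+.01,2),len(q),q[:,0].min(),q[:,0].max(),q[:,2].mean())
print('y range',P[:,1].min(),P[:,1].max())
k=sel(.105,.135,.44,.49,.06,.15); print('knob',len(k),k.min(0),k.max(0),np.median(k,0))
k=k[k[:,2]>.117];print(np.median(k,0),len(k))
h=sel(.108,.125,.52,.57,.09,.15); print('handle',len(h),h.min(0),h.max(0))
E
```

```text
[-0.0247  0.      0.      0.      0.    ]
0.03 249 0.507625585572243 0.5218305991505103 0.15028021052084475
0.05 244 0.5090102122508902 0.5226649251903934 0.1503961294819856
0.07 262 0.509673908666963 0.5241726791855625 0.15041146958515136
0.09 270 0.510888244177104 0.5258165557782958 0.1503260301369531
0.11 268 0.5118829627668446 0.5279229103077067 0.15018324548309245
0.13 258 0.5138066971720625 0.5283943395374407 0.15032675215443642
0.15 265 0.5150166938811775 0.5306633927456109 0.15024104691012077
0.17 250 0.5166506471796835 0.5314864228495412 0.15010501377439692
0.19 244 0.5184801317252324 0.5325072027966221 0.15022174283998344
0.21 255 0.5191934231393456 0.5340109261122461 0.1503829171806171
0.23 216 0.5204642171212486 0.5354383890230949 0.14997414561166855
0.25 21 0.5245343336807949 0.5350232050873552 0.1470675258791425
y range 0.018441734935304606 0.2450774823831804
knob 277 [0.4612 0.0985 0.1131] [0.4899 0.1143 0.1255] [0.4742 0.1051 0.1207]
[0.4746 0.1054 0.1208] 257
handle 217 [0.538  0.109  0.1083] [0.5495 0.1326 0.1181]
```

Request:
jog_arm(
  plan="0 0 -7 0 0 0.5 0; 0 0 -7 0 0 0.5 0; 0 0 -7 0 0 0.5 0; 0 0 -7 0 0 0.5 0; 0 0 -7 0 0 0.5 0; 0 0 -7 0 0 0.5 0; 0 0 -7 0 0 0.5 0; 0 0 -7 0 0 0.5 0; 0 0 -7 0 0 0.5 0; 0 0 -7 0 0 0.5 0",
)

```text
time_s: 4.63
position: [0.3491, 0.028, 0.3657]
tool_rot: [[0.414, 0.91, -0.001], [0.91, -0.414, 0.0], [-0.0, -0.001, -1.0]]
ft_force: [0.4, -0.4, 0.2]
grip_width: 0.0854
gripper_force: 0.0
```

Request:
jog_arm(
  plan="0 0 -7 0 0 0.5 0; 0 0 -7 0 0 0.5 0; 0 0 -7 0 0 0.5 0; 0 0 -7 0 0 0.5 0; 0 0 -7 0 0 0.5 0; 0 0 -7 0 0 0.5 0; 0 0 -7 0 0 0.5 0; 0 0 -7 0 0 0.5 0; 0 0 -7 0 0 0.5 0; 0 0 -7 0 0 0.5 0",
)

```text
time_s: 5.47
position: [0.3491, 0.028, 0.3157]
tool_rot: [[-0.714, 0.7, -0.001], [0.7, 0.714, 0.0], [0.001, -0.0, -1.0]]
ft_force: [-0.2, -0.4, 0.2]
grip_width: 0.0852
gripper_force: 0.0
```

Request:
jog_arm(
  plan="0 0 -7 0 0 0.5 0; 0 0 -7 0 0 0.5 0; 0 0 -7 0 0 0.5 0; 0 0 -7 0 0 0.5 0; 0 0 -7 0 0 0.5 0; 0 0 -5.9 0 0 0.5 0; 0 0 0 -2.7 1.8 0 0; 0 0 0 -2.5 1.7 0 0; 0 0 0 -2.5 1.7 0 0; 0 0 0 0 0 0 0",
)

```text
time_s: 6.3
position: [0.4326, 0.0762, 0.2852]
tool_rot: [[-0.998, 0.066, -0.001], [0.066, 0.998, 0.001], [0.001, 0.001, -1.0]]
ft_force: [-1.1, 0.2, 0.0]
grip_width: 0.0855
gripper_force: 0.0
```

```bash
python3 - <<'E'
from h import *
np.set_printoptions(precision=4,suppress=True)
im=shot('wrist','w2')
for q in ['latch_knob','catch','tray_handle']:
    for r in models.tip_of('wrist',q)[:2]: print(q,round(r['confidence'],2),np.round(r['at'],1),atd(im,r['at']))
C=cloud(im,np.ones((480,640),bool))
k=C[(C[:,2]>.117)&(C[:,2]<.13)&(C[:,0]>.44)&(C[:,0]<.49)&(C[:,1]>.07)&(C[:,1]<.14)];print(len(k),k.min(0),k.max(0))
s=env.observe();print(s['time_s'],s['position'],s['tool_rot'],s['q'])
E
```

```text
latch_knob 0.7 [353.2 261.4] [0.4812 0.1062 0.1212]
catch 0.9 [244.5 271.1] [ 0.4846 -0.0005  0.1199]
catch 0.58 [358.8 329.6] [0.6219 0.1186 0.0165]
tray_handle 0.97 [366.8 309.9] [0.5182 0.1144 0.1504]
375 [0.4611 0.0991 0.117 ] [0.4899 0.1158 0.1255]
6.5 [0.4288 0.0751 0.2861] [[-0.9978  0.0667 -0.0008]
 [ 0.0667  0.9978 -0.0001]
 [ 0.0008 -0.0001 -1.    ]] [ -5.7145   7.8751  84.6838  -0.0099  87.4884 -91.8917]
```

Request:
jog_arm(
  plan="0 0 0 -2.5 1.7 0 0; 0 0 0 -2.5 1.7 0 0; 0 0 0 0 0 3.3 0; 0 0 0 0 0 3.3 0; 0 0 0 0 0 3.3 0; 0 0 0 0 0 3 0; 0 0 0 0 0 3 0; 0 0 0 0 0 3 0; 0 0 0 0 0 0 150; 0 0 0 0 0 0 255",
  grip_force=30,
)

```text
time_s: 7.33
position: [0.4809, 0.1061, 0.0975]
tool_rot: [[-0.998, 0.066, -0.002], [0.066, 0.998, 0.0], [0.002, -0.0, -1.0]]
ft_force: [-0.3, -0.6, 0.4]
grip_width: 0.0639
gripper_force: 0.0
```

Request:
jog_arm(
  plan="0 0 0 0 0 0 255; 0 0 0 0 0 0 255; 0 0 0 0 0 0 255; 0 0 0 0 0 0 255; 0 0 0 0 0 0 255; 0 0 0 0 0 0 255",
)

```text
time_s: 7.83
position: [0.4817, 0.1057, 0.0985]
tool_rot: [[-0.998, 0.065, 0.001], [0.065, 0.998, -0.003], [-0.001, -0.003, -1.0]]
ft_force: [-2.3, -8.3, 7.2]
grip_width: 0.0112
gripper_force: 29.5
```

Request:
jog_arm(
  plan="0 0 0 0 0.05 -0.6 255; 0 0 0 0 0.05 -0.6 255; 0 0 0 0 0.15 -0.6 255; 0 0 0 0 0.2 -0.6 255; 0 0 0 0 0 0 255; 0 0 0 0 0 0 255",
)

```text
time_s: 8.33
position: [0.4815, 0.1096, 0.1222]
tool_rot: [[-0.998, 0.065, -0.0], [0.065, 0.998, -0.004], [-0.0, -0.004, -1.0]]
ft_force: [-3.4, -11.8, 3.3]
grip_width: 0.0105
gripper_force: 29.4
```

Request:
jog_arm(
  plan="0 0 3.5 0 0 0 255; 0 0 0 1.64 0.46 0 255; 0 0 7 0 0 0 255; 0 0 0 1.64 0.46 0 255; 0 0 7 0 0 0 255; 0 0 0 1.64 0.46 0 255; 0 0 3.5 0 0 0 255; 0 0 0 0 0 0 255",
)

```text
time_s: 9.0
position: [0.4362, 0.1363, 0.1217]
tool_rot: [[-0.907, 0.42, -0.002], [0.42, 0.907, -0.002], [0.001, -0.002, -1.0]]
ft_force: [-3.1, -5.7, 1.5]
grip_width: 0.0108
gripper_force: 30.9
```

Request:
jog_arm(
  plan="0 0 3.5 0 0 0 255; 0 0 0 1.64 0.46 0 255; 0 0 7 0 0 0 255; 0 0 0 1.64 0.46 0 255; 0 0 7 0 0 0 255; 0 0 0 1.64 0.46 0 255; 0 0 7 0 0 0 255; 0 0 0 1.64 0.46 0 255; 0 0 7 0 0 0 255; 0 0 0 1.64 0.46 0 255",
)

```text
time_s: 9.83
position: [0.3934, 0.2069, 0.1217]
tool_rot: [[-0.55, 0.835, 0.001], [0.835, 0.55, -0.001], [-0.001, 0.0, -1.0]]
ft_force: [6.7, -6.4, -2.4]
grip_width: 0.0109
gripper_force: 40.4
```

Request:
jog_arm(
  plan="0 0 7 0 0 0 255; 0 0 0 1.64 0.46 0 255; 0 0 7 0 0 0 255; 0 0 0 1.64 0.46 0 255; 0 0 7 0 0 0 255; 0 0 0 1.64 0.46 0 255; 0 0 7 0 0 0 255; 0 0 0 1.64 0.46 0 255; 0 0 3.5 0 0 0 255; 0 0 0 0 0 0 255",
)

```text
time_s: 10.67
position: [0.3938, 0.2756, 0.1219]
tool_rot: [[-0.037, 0.999, 0.004], [0.999, 0.037, -0.0], [-0.0, 0.004, -1.0]]
ft_force: [6.5, -2.1, -2.3]
grip_width: 0.0105
gripper_force: 31.0
```

Request:
jog_arm(
  plan="0 0 3.5 0 0 0 255; 0 0 0 1.64 0.46 0 255; 0 0 7 0 0 0 255; 0 0 0 1.64 0.46 0 255; 0 0 7 0 0 0 255; 0 0 0 1.64 0.46 0 255; 0 0 3.5 0 0 0 255; 0 0 0 0 0 1 255; 0 0 0 0 0 1.2 255; 0 0 0 0 0 0 0",
)

```text
time_s: 11.5
position: [0.4117, 0.3216, 0.098]
tool_rot: [[0.321, 0.947, -0.003], [0.947, -0.321, -0.001], [-0.002, -0.003, -1.0]]
ft_force: [-0.7, -0.0, 0.1]
grip_width: 0.0213
gripper_force: 0.0
```

Request:
jog_arm(
  plan="0 0 0 0 0 0 0; 0 0 0 0 0 0 0; 0 0 0 0 0 -1 0; 0 0 0 0 0 -4 0; 0 0 0 0 0 -4 0; 0 0 0 0 0 -4 0; 0 0 0 0 0 -2 0; 0 0 0 0 0 0 0",
)

```text
time_s: 12.17
position: [0.4145, 0.3224, 0.2552]
tool_rot: [[0.321, 0.947, 0.01], [0.947, -0.321, 0.005], [0.008, 0.008, -1.0]]
ft_force: [0.2, -0.7, 0.4]
grip_width: 0.0857
gripper_force: 0.0
```

```bash
python3 - <<'E'
from h import *
np.set_printoptions(precision=4,suppress=True)
im=shot('top','top1')
im=shot('wrist')
C=cloud(im,np.ones((480,640),bool))
P=C[(C[:,2]>.1465)&(C[:,2]<.156)]
s=env.observe();print(s['time_s'],s['position'],s['tool_rot'],s['q'])
im=np.load('top0.npy',allow_pickle=True).item()
E
python3 - <<'E'
import cv2;a=cv2.imread('pics/top1.png')[160:360,130:510];cv2.imwrite('pics/top1c.png',cv2.resize(a,None,fx=2,fy=2))
E
```

```text
12.2667 [0.413  0.3217 0.2502] [[ 0.321   0.9471  0.0021]
 [ 0.9471 -0.321   0.0008]
 [ 0.0015  0.0017 -1.    ]] [24.9499 18.3151 76.5429 -0.0074 85.0119 43.6718]
```

View pics/top1c.png

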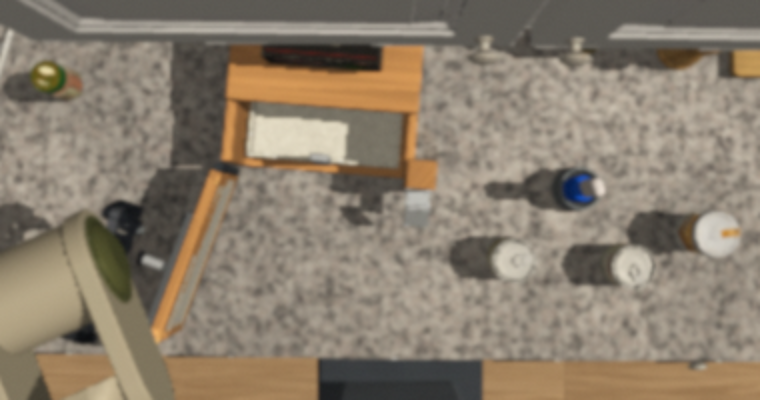

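Request:
jog_arm(
  plan="0 0 -7 0 0 0 0; 0 0 -7 0 0 0 0; 0 0 -7 0 0 0 0; 0 0 -7 0 0 0 0; 0 0 -7 0 0 0 0; 0 0 -7 0 0 0 0; 0 0 -7 0 0 0 0; 0 0 -7 0 0 0 0; 0 0 -7 0 0 0 0; 0 0 -7 0 0 0 0",
)

```text
time_s: 13.1
position: [0.4125, 0.3214, 0.2478]
tool_rot: [[-0.784, 0.621, -0.003], [0.621, 0.784, -0.001], [0.001, -0.003, -1.0]]
ft_force: [-0.0, -0.4, -0.7]
grip_width: 0.0856
gripper_force: 0.0
```

Request:
jog_arm(
  plan="0 0 -7 0 0 0 0; 0 0 -7 0 0 0 0; 0 0 -7 0 0 0 0; 0 0 -7 0 0 0 0; 0 0 -7 0 0 0 0; 0 0 0 -1.8 -3.2 0.8 0; 0 0 0 -1.8 -3.2 0.8 0; 0 0 0 -1.8 -3.2 0.8 0; 0 0 0 -1.8 -3.2 0.8 0; 0 0 0 -1.8 -3.2 0.8 0",
)

```text
time_s: 13.93
position: [0.4922, 0.1545, 0.2076]
tool_rot: [[-0.998, 0.065, -0.003], [0.065, 0.998, -0.0], [0.003, -0.0, -1.0]]
ft_force: [0.7, 0.4, 0.1]
grip_width: 0.0855
gripper_force: 0.0
```

Request:
jog_arm(
  plan="0 0 0 -1.8 -3.2 0.8 0; 0 -6.7 0 0 0 0 0; 0 -6.7 0 0 0 0 0; 0 -6.6 0 0 0 0 0; 0 0 0 0 0 0 0",
)

```text
time_s: 14.35
position: [0.5047, 0.1232, 0.1989]
tool_rot: [[-0.938, 0.064, 0.34], [0.06, 0.998, -0.022], [-0.341, -0.0, -0.94]]
ft_force: [-0.5, 1.2, -0.8]
grip_width: 0.0853
gripper_force: 0.0
```

```bash
python3 - <<'E'
from h import *
np.set_printoptions(precision=4,suppress=True)
im=shot('wrist','w3')
for q in ['tray_handle','pot_floor','tray_in']:
    for r in models.tip_of('wrist',q)[:2]: print(q,round(r['confidence'],2),np.round(r['at'],1),atd(im,r['at']))
C=cloud(im,np.ones((480,640),bool))
k=C[(C[:,2]>.105)&(C[:,2]<.125)&(C[:,0]>.52)&(C[:,0]<.57)&(C[:,1]>.08)&(C[:,1]<.15)];print(len(k),k.min(0),k.max(0))
s=env.observe();print(s['time_s'],s['position'],s['tool_rot'],s['q'])
E
```

```text
tray_handle 0.75 [318.9 241. ] [0.5394 0.1208 0.1142]
pot_floor 0.68 [364.7 275.8] [0.6274 0.1611 0.0595]
tray_in 0.61 [319.4 247. ] [0.5436 0.1209 0.1159]
544 [0.5373 0.1102 0.1051] [0.548  0.1335 0.1169]
14.55 [0.5089 0.1231 0.2012] [[-0.9384  0.0649  0.3394]
 [ 0.061   0.9979 -0.0221]
 [-0.3401 -0.0001 -0.9404]] [  1.5324  13.4466  95.0778  -2.2792  51.6907 -83.6438]
```

Request:
jog_arm(
  plan="0 0 0 0 0 3 0; 0 0 0 0 0 3 0; 0 0 0 0 0 3 0; 0 0 0 0 0 3 0; 0 0 0 0 0 0 255; 0 0 0 0 0 0 255; 0 0 0 0 0 0 255; 0 0 0 0 0 0 255; 0 0 0 0 0 0 255; 0 0 0 0 0 0 255",
  grip_force=40,
)

```text
time_s: 15.38
position: [0.5495, 0.1209, 0.0904]
tool_rot: [[-0.937, 0.065, 0.344], [0.061, 0.998, -0.022], [-0.345, 0.001, -0.939]]
ft_force: [-1.4, 2.8, 5.1]
grip_width: 0.0233
gripper_force: 39.6
```

Request:
jog_arm(
  plan="0 0 0 0.94 0 -0.34 255; 0 0 0 1.88 0 -0.68 255; 0 0 0 1.88 0 -0.68 255; 0 0 0 1.88 0 -0.68 255; 0 0 0 1.88 0 -0.68 255; 0 0 0 1.88 0 -0.68 255; 0 0 0 1.5 0 -0.54 255; 0 0 0 0.7 0 -0.26 255; 0 0 0 0 0 0 255",
)

```text
time_s: 16.13
position: [0.4174, 0.1299, 0.0906]
tool_rot: [[-0.935, 0.064, 0.349], [0.06, 0.998, -0.021], [-0.349, 0.002, -0.937]]
ft_force: [0.0, 7.8, 10.9]
grip_width: 0.0228
gripper_force: 48.4
```

Request:
jog_arm(
  plan="0 0 0 0 0 0 0; 0 0 0 0 0 0 0; 0 0 0 0 0 0 0; 0 0 0 0 0 -2 0; 0 0 0 0 0 -4 0; 0 0 0 0 0 -4 0; 0 0 0 0 0 -4 0; 0 0 0 0 0 -4 0; 0 0 0 0 0 0 0; 0 0 0 0 0 0 0",
)

```text
time_s: 16.97
position: [0.3546, 0.1332, 0.2593]
tool_rot: [[-0.936, 0.065, 0.346], [0.061, 0.998, -0.022], [-0.346, 0.001, -0.938]]
ft_force: [0.6, 0.4, -1.4]
grip_width: 0.0853
gripper_force: 0.0
```

```bash
python3 - <<'E'
from h import *
np.set_printoptions(precision=4,suppress=True)
im=shot('wrist','w4')
for q in ['tray_handle','pot_floor','tray_in']:
    for r in models.tip_of('wrist',q)[:2]: print(q,round(r['confidence'],2),np.round(r['at'],1),atd(im,r['at']))
C=cloud(im,np.ones((480,640),bool))
k=C[(C[:,2]>.1)&(C[:,2]<.113)&(C[:,0]>.44)&(C[:,0]<.62)&(C[:,1]>.09)&(C[:,1]<.23)];print(len(k),k.min(0),k.max(0))
print(cv2.minEnclosingCircle((k[:,:2]*1000).astype(np.float32)))
fl=C[(abs(C[:,2]-.016)<.004)&(C[:,0]>.4)&(C[:,0]<.6)&(C[:,1]>.02)&(C[:,1]<.23)];print('floor',np.percentile(fl,[2,98],axis=0))
wl=C[(abs(C[:,2]-.044)<.003)&(C[:,0]>.38)&(C[:,0]<.6)&(C[:,1]>.0)&(C[:,1]<.23)];print('wall',np.percentile(wl,[1,99],axis=0))
s=env.observe();print(s['time_s'],s['position'],s['tool_rot'],s['q'])
E
```

```text
tray_handle 0.89 [321.1 217.1] [0.4086 0.1316 0.1148]
tray_handle 0.68 [ 80.3 248.2] [ 0.4944 -0.1912  0.0263]
pot_floor 0.84 [356.7 252.8] [0.4956 0.1684 0.0627]
tray_in 0.67 [320.2 225.6] [0.4859 0.1261 0.0167]
1132 [0.493  0.1408 0.1   ] [0.6196 0.2298 0.113 ]
((558.04052734375, 191.14431762695312), 68.82838439941406)
floor [[0.4087 0.0313 0.0147]
 [0.5605 0.2195 0.0189]]
wall [[0.4042 0.0086 0.0411]
 [0.5715 0.2287 0.0466]]
17.1667 [0.3544 0.133  0.2561] [[-0.9387  0.0652  0.3385]
 [ 0.0611  0.9979 -0.0225]
 [-0.3392 -0.0005 -0.9407]] [  4.4756  -5.1409 105.9024  -3.248   59.6397 -80.6356]
```

View pics/w4.png

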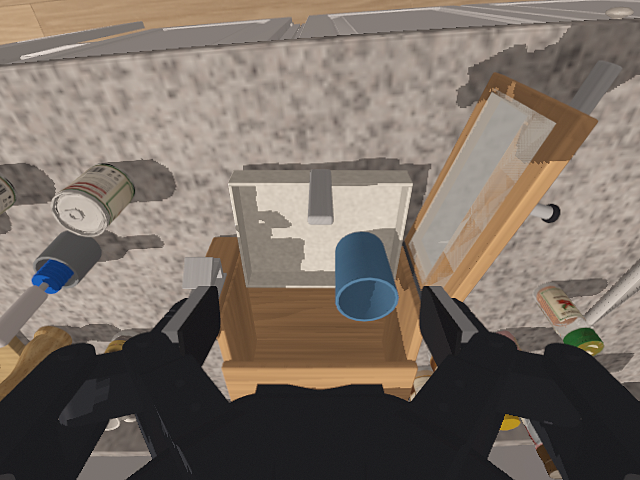

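Request:
jog_arm(
  plan="0 6.7 0 0 0 -1.5 0; 0 6.7 0 0 0 -1.5 0; 0 6.6 0 0 0 -1.4 0; 0 0 0 -1 -3.1 0 0; 0 0 0 -1 -3.1 0 0; 0 0 0 -1 -3.1 0 0; 0 0 0 -1 -3.1 0 0; 0 0 0 -1 -3.1 0 0; 0 0 0 -1 -3.1 0 0; 0 0 0 -1 -3.1 0 0",
)

```text
time_s: 18.0
position: [0.4004, -0.0892, 0.2987]
tool_rot: [[-0.998, 0.065, -0.003], [0.065, 0.998, 0.001], [0.003, 0.001, -1.0]]
ft_force: [0.6, 0.6, 0.4]
grip_width: 0.0856
gripper_force: 0.0
```

Request:
jog_arm(
  plan="0 0 0 -1 -3.1 0 0; 0 0 0 -1 -3.1 0 0; 0 0 0 -1 -3.1 0 0; 0 0 0 -1 -3.1 0 0; 0 0 0 0 0 0 0; 0 0 0 0 0 0 0",
)

```text
time_s: 18.5
position: [0.4322, -0.215, 0.298]
tool_rot: [[-0.998, 0.067, -0.003], [0.067, 0.998, 0.003], [0.003, 0.003, -1.0]]
ft_force: [-0.1, -0.0, 0.3]
grip_width: 0.0855
gripper_force: 0.0
```

```bash
python3 - <<'E'
from h import *
np.set_printoptions(precision=4,suppress=True)
im=shot('wrist','w5')
for q in ['brush_grip','caddy_in','brush_tip','tin_a','honey_jar']:
    for r in models.tip_of('wrist',q)[:2]: print(q,round(r['confidence'],2),np.round(r['at'],1),atd(im,r['at']))
C=cloud(im,np.ones((480,640),bool))
b=C[(C[:,2]>.152)&(C[:,2]<.17)&(np.hypot(C[:,0]-.5115,C[:,1]+.2156)<.04)]
print(len(b),b.min(0),b.max(0)); print(cv2.minAreaRect((b[:,:2]*1000).astype(np.float32)))
b=C[(C[:,2]>.11)&(C[:,2]<.15)&(np.hypot(C[:,0]-.5115,C[:,1]+.2156)<.04)]
print(len(b),b.min(0),b.max(0))
for y0 in np.arange(-.235,-.195,.004):
    q=b[(b[:,1]>y0)&(b[:,1]<y0+.004)]
    if len(q): print(round(y0,3),len(q),np.median(q[:,0]),q[:,0].min())
c=C[(abs(C[:,2]-.055)<.003)&(np.hypot(C[:,0]-.5115,C[:,1]+.2156)<.045)];print('caddy',c.min(0),c.max(0),cv2.minEnclosingCircle((c[:,:2]*1000).astype(np.float32)))
s=env.observe();print(s['time_s'],s['position'],s['tool_rot'],s['q'])
E
```

```text
brush_grip 0.77 [325.1 292.8] [ 0.4994 -0.2137  0.1597]
caddy_in 0.7 [324.  253.1] [ 0.4941 -0.2128  0.0641]
brush_tip 0.69 [322.7 252.5] [ 0.4948 -0.2144  0.0595]
tin_a 0.84 [386.4 175.5] [ 0.4076 -0.1388  0.0687]
tin_a 0.57 [266.9 178.5] [ 0.4019 -0.2698  0.0687]
honey_jar 0.93 [196.4 219.8] [ 0.4437 -0.3567  0.064 ]
honey_jar 0.38 [235.3 378.2] [ 0.679  -0.3494  0.0411]
355 [ 0.4982 -0.2234  0.1521] [ 0.5214 -0.207   0.1637]
((509.34332275390625, -215.34588623046875), (21.736520767211914, 14.012649536132812), 18.576866149902344)
289 [ 0.4981 -0.2237  0.1102] [ 0.5142 -0.2064  0.1499]
-0.227 16 0.5022313830760652 0.5014860997743078
-0.223 66 0.5003911973085764 0.49928705076483304
-0.219 65 0.49916698406040266 0.49832833177797986
-0.215 63 0.4992774983006606 0.49808184635231545
-0.211 67 0.5065406656398983 0.5012746886190101
-0.207 12 0.5132970591272814 0.5125373729811293
caddy [ 0.4824 -0.2433  0.052 ] [ 0.5358 -0.1879  0.0578] ((510.30133056640625, -215.50469970703125), 28.0035457611084)
18.8 [ 0.4321 -0.2128  0.3001] [[-0.998   0.0638  0.0001]
 [ 0.0638  0.998   0.    ]
 [-0.0001  0.     -1.    ]] [ -40.3402   12.3269   76.7272    0.0023   90.9436 -126.6841]
```

View pics/w5.png

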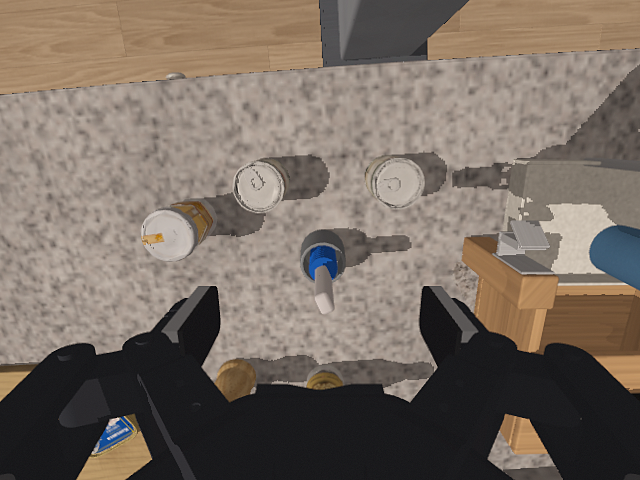

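Request:
jog_arm(
  plan="0 0 -5.6 0 0 0 0; 0 0 -5.6 0 0 0 0; 0 0 -5.6 0 0 0 0; 0 0 -5.6 0 0 0 0; 0 0 0 -2.4 -0.9 0 0; 0 0 0 -2.4 -0.9 1 0; 0 0 0 -2.4 -0.9 2 0; 0 0 0 0 0 3 0; 0 0 0 0 0 3 0; 0 0 0 0 0 0 0",
)

```text
time_s: 19.63
position: [0.5073, -0.2142, 0.2049]
tool_rot: [[-0.947, -0.321, -0.008], [-0.321, 0.947, 0.006], [0.006, 0.008, -1.0]]
ft_force: [-0.3, -0.3, -0.8]
grip_width: 0.0853
gripper_force: 0.0
```

Request:
jog_arm(
  plan="0 0 0 0 0 3.3 0; 0 0 0 0 0 3.3 0; 0 0 0 0 0 3.2 0; 0 0 0 0 0 0 255; 0 0 0 0 0 0 255; 0 0 0 0 0 0 255; 0 0 0 0 0 0 255; 0 0 0 0 0 0 255; 0 0 0 0 0 0 255; 0 0 0 0 0 0 255",
  grip_force=40,
)

```text
time_s: 20.47
position: [0.5096, -0.2164, 0.1136]
tool_rot: [[-0.947, -0.32, 0.002], [-0.32, 0.947, -0.001], [-0.002, -0.002, -1.0]]
ft_force: [-0.8, 1.1, 8.3]
grip_width: 0.0137
gripper_force: 39.8
```

Request:
jog_arm(
  plan="0 0 0 0 0 -1.5 255; 0 0 0 0 0 -3 255; 0 0 0 0 0 -3 255; 0 0 0 0 0 -3 255; 0 0 0 0 0 -2 255; 0 0 0 0.1 3 0 255; 0 0 0 0.1 3.4 0 255; 0 0 0 0.1 3.4 0 255; 0 0 0 0.1 3.4 0 255; 0 0 0 0.1 3.4 0 255",
)

```text
time_s: 21.3
position: [0.4501, -0.0591, 0.2373]
tool_rot: [[-0.947, -0.32, 0.0], [-0.32, 0.947, -0.0], [-0.0, -0.0, -1.0]]
ft_force: [1.2, 0.4, -1.3]
grip_width: 0.0135
gripper_force: 39.4
```

Request:
jog_arm(
  plan="0 0 0 0.1 3.2 0 255; 0 0 0 -1 3 0 255; 0 0 0 -1 3 0 255; 0 0 0 -1 3 0 255; 0 0 0 -1 3 0 255; 0 0 0 -1 3 0 255; 0 0 0 -1 3 0 255; 0 -4 0 0 0 0 255; 0 -4 0 0 0 0 255; 0 0 0 0 0 0 255",
)

```text
time_s: 22.13
position: [0.4375, 0.1597, 0.2372]
tool_rot: [[-0.937, -0.322, 0.133], [-0.318, 0.947, 0.045], [-0.141, 0.0, -0.99]]
ft_force: [-0.9, -0.2, -0.3]
grip_width: 0.0135
gripper_force: 39.6
```

```bash
cat >> h.py <<'E'
def rim(im,c,z,r,tol=.004,zt=.004):
    """fit circle radius-range r around guess c at height z"""
    C=cloud(im,np.ones((480,640),bool)); d=np.hypot(C[:,0]-c[0],C[:,1]-c[1])
    q=C[(abs(C[:,2]-z)<zt)&(d<r+.02)][:,:2]
    from scipy.optimize import least_squares
    f=least_squares(lambda p:np.hypot(q[:,0]-p[0],q[:,1]-p[1])-r,c,loss='soft_l1',f_scale=.002)
    return f.x,len(q)
def delta(tgt,s=None):
    s=s or env.observe(); return np.array(s['tool_rot']).T@(np.array(tgt)-s['position'])*100
E
python3 - <<'E'
from h import *
np.set_printoptions(precision=4,suppress=True)
im=shot('wrist','w6')
for q in ['pot_floor','brush_tip']:
    for r in models.tip_of('wrist',q)[:2]: print(q,round(r['confidence'],2),np.round(r['at'],1),atd(im,r['at']))
print(rim(im,[.5294,.1759],.107,.034))
s=env.observe();print(s['time_s'],s['position'],s['tool_rot'],s['q'],s['grip_width'])
R_=np.array(s['tool_rot']);print('tip',s['position']+.1076*R_[:,2], 'to above pot',delta(np.array([.5294,.1759,.131])-.1076*R_[:,2]))
E
```

```text
brush_tip 0.74 [319.1 231.8] [0.4293 0.157  0.1883]
(array([0.5284, 0.1758]), 220)
22.2833 [0.4393 0.1589 0.2374] [[-0.9384 -0.3197  0.1308]
 [-0.3167  0.9475  0.0439]
 [-0.138  -0.0002 -0.9904]] [   4.2029    9.6604   91.179     2.0689   71.4846 -104.9682] 0.013816125736286766
tip [0.4533 0.1637 0.1308] to above pot [-7.528  -1.2724  1.0334]
```

View pics/w6.png

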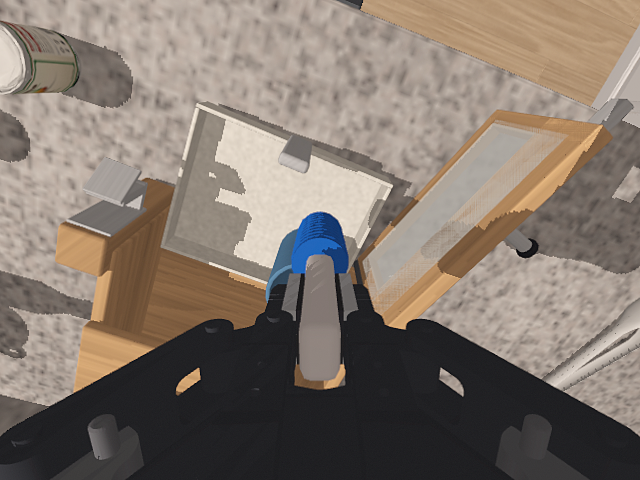

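Request:
jog_arm(
  plan="0 0 0 -2.5 -0.42 0.34 255; 0 0 0 -2.5 -0.42 0.34 255; 0 0 0 -2.5 -0.42 0.34 255; 0 0 0 0 0 0 255; 0 0 0 0.36 0 2.58 255; 0 0 0 0.36 0 2.58 255; 0 0 0 0 0 0 255",
)

```text
time_s: 22.87
position: [0.5129, 0.1709, 0.1808]
tool_rot: [[-0.94, -0.32, 0.122], [-0.317, 0.948, 0.043], [-0.129, 0.002, -0.992]]
ft_force: [-2.0, -0.4, -1.1]
grip_width: 0.0133
gripper_force: 39.5
```

Request:
jog_arm(
  plan="0 0 0 0.36 0 2.58 255; 0 0 0 0.36 0 2.58 255; 0 0 0 0 0 0 255; 0 0 0 0 0 0 255; 0 0 0 -0.4 0 -2.9 255; 0 0 0 -0.4 0 -2.9 255; 0 0 0 0 0 0 255; 0 0 0 0 0 0 255; 0 0 0 0.4 0 2.9 255; 0 0 0 0.4 0 2.9 255",
)

```text
time_s: 23.7
position: [0.5156, 0.1716, 0.1343]
tool_rot: [[-0.938, -0.32, 0.136], [-0.317, 0.947, 0.045], [-0.143, -0.001, -0.99]]
ft_force: [1.3, -0.4, -1.5]
grip_width: 0.0133
gripper_force: 39.8
```

Request:
jog_arm(
  plan="0 0 0 0 0 0 255; 0 0 0 0 0 0 255; 0 0 0 0 0 0 255",
)

```text
time_s: 23.95
position: [0.515, 0.1716, 0.1337]
tool_rot: [[-0.938, -0.32, 0.131], [-0.317, 0.947, 0.045], [-0.139, 0.0, -0.99]]
ft_force: [-0.9, -0.4, -0.7]
grip_width: 0.0138
gripper_force: 39.5
```

Request:
jog_arm(
  plan="0 0 0 -0.4 0 -2.9 255; 0 0 0 -0.4 0 -2.9 255; 0 0 0 0 0 0 255; 0 0 0 0 0 0 255; 0 0 0 0 0 0 255",
)

```text
time_s: 24.37
position: [0.5144, 0.1715, 0.1917]
tool_rot: [[-0.938, -0.32, 0.132], [-0.317, 0.947, 0.045], [-0.139, 0.0, -0.99]]
ft_force: [1.0, 0.1, -0.7]
grip_width: 0.0132
gripper_force: 39.7
```

Request:
jog_arm(
  plan="0 0 0 0.42 0 3.05 255; 0 0 0 0.42 0 3.05 255; 0 0 0 0 0 0 255; 0 0 0 0 0 0 255; 0 0 0 -0.42 0 -3.05 255; 0 0 0 -0.42 0 -3.05 255; 0 0 0 0 0 0 255; 0 0 0 0.42 0 3.05 255; 0 0 0 0.42 0 3.05 255; 0 0 0 0 0 0 255",
)

```text
time_s: 25.2
position: [0.5134, 0.1713, 0.1266]
tool_rot: [[-0.939, -0.32, 0.127], [-0.317, 0.947, 0.044], [-0.134, 0.001, -0.991]]
ft_force: [0.2, -0.3, -1.4]
grip_width: 0.0138
gripper_force: 39.2
```

Request:
jog_arm(
  plan="0 0 0 0 0 0 255; 0 0 0 -0.42 0 -3.05 255; 0 0 0 -0.42 0 -3.05 255; 0 0 0 0 0 0 255; 0 0 0 0 0 0 255; 0 0 0 -0.35 0 -2.5 255; 0 0 0 -0.35 0 -2.7 255; 0 0 0 0 0 0 255; 0 0 0 2.5 0.4 -0.34 255; 0 0 0 2.5 0.4 -0.34 255",
)

```text
time_s: 26.03
position: [0.4634, 0.1627, 0.2427]
tool_rot: [[-0.938, -0.32, 0.13], [-0.317, 0.947, 0.044], [-0.137, 0.0, -0.991]]
ft_force: [0.8, -0.1, -0.9]
grip_width: 0.0132
gripper_force: 39.3
```

Request:
jog_arm(
  plan="0 0 0 2.5 0.4 -0.34 255; 0 4 0 0 0 0 255; 0 4 0 0 0 0 255; 0 0 0 1 -3 0 255; 0 0 0 1 -3 0 255; 0 0 0 1 -3 0 255; 0 0 0 1 -3 0 255; 0 0 0 1 -3 0 255; 0 0 0 1 -3 0 255; 0 0 0 -0.1 -3.2 0 255",
)

```text
time_s: 26.87
position: [0.4493, -0.0624, 0.2431]
tool_rot: [[-0.947, -0.32, -0.002], [-0.32, 0.947, 0.001], [0.002, 0.001, -1.0]]
ft_force: [0.3, 0.2, 0.1]
grip_width: 0.0136
gripper_force: 39.5
```

Request:
jog_arm(
  plan="0 0 0 -0.1 -3.4 0 255; 0 0 0 -0.1 -3.4 0 255; 0 0 0 -0.1 -3.4 0 255; 0 0 0 -0.1 -3.4 0 255; 0 0 0 0 -2.5 0 255; 0 0 0 0 0 0 255; 0 0 0 0 0 0 255",
)

```text
time_s: 27.45
position: [0.506, -0.213, 0.2422]
tool_rot: [[-0.948, -0.319, -0.002], [-0.319, 0.948, 0.002], [0.002, 0.003, -1.0]]
ft_force: [-0.0, 0.2, -0.9]
grip_width: 0.0134
gripper_force: 39.6
```

```bash
python3 - <<'E'
from h import *
np.set_printoptions(precision=4,suppress=True)
im=shot('wrist')
s=env.observe();print(s['time_s'],s['position'],s['tool_rot'],s['grip_width'])
print(rim(im,[.5103,-.2155],.055,.027), delta([.5102,-.2158,.1146]))
E
```

```text
27.5 [ 0.5058 -0.212   0.2427] [[-0.9475 -0.3199 -0.002 ]
 [-0.3199  0.9475  0.0016]
 [ 0.0014  0.0022 -1.    ]] 0.013501298956971214
(array([ 0.5111, -0.215 ]), 500) [-0.3092 -0.5239 12.8109]
```

Request:
jog_arm(
  plan="0 0 0 -0.35 -0.45 2 255; 0 0 0 0 0 3 255; 0 0 0 0 0 3 255; 0 0 0 0 0 2.5 255; 0 0 0 0 0 1.5 255; 0 0 0 0 0 0.7 255; 0 0 0 0 0 0 255; 0 0 0 0 0 0 255",
)

```text
time_s: 28.17
position: [0.5113, -0.2151, 0.1176]
tool_rot: [[-0.947, -0.321, 0.001], [-0.321, 0.947, -0.0], [-0.001, -0.001, -1.0]]
ft_force: [1.0, -0.2, -0.2]
grip_width: 0.0136
gripper_force: 39.6
```

Request:
jog_arm(
  plan="0 0 0 0 0 0 0; 0 0 0 0 0 0 0; 0 0 0 0 0 0 0; 0 0 0 0 0 0 0; 0 0 0 0 0 -2 0; 0 0 0 0 0 -4 0; 0 0 0 0 0 -4 0; 0 0 0 0 0 -4 0; 0 0 0 3 0 -4 0; 0 0 0 4 0 0 0",
)

```text
time_s: 29.0
position: [0.4518, -0.2371, 0.2967]
tool_rot: [[-0.946, -0.323, 0.01], [-0.323, 0.946, -0.008], [-0.007, -0.011, -1.0]]
ft_force: [0.4, -1.4, 0.2]
grip_width: 0.0851
gripper_force: 0.0
```

```bash
python3 - <<'E'
from h import *
np.set_printoptions(precision=4,suppress=True)
im=shot('wrist','w7')
C=cloud(im,np.ones((480,640),bool))
for q in ['brush_grip','tin_a','honey_jar']:
    for r in models.tip_of('wrist',q)[:3]: print(q,round(r['confidence'],2),np.round(r['at'],1),atd(im,r['at']))
b=C[(C[:,2]>.152)&(C[:,2]<.17)&(np.hypot(C[:,0]-.5115,C[:,1]+.2156)<.04)]
print('brush',len(b),b.min(0),b.max(0),cv2.minAreaRect((b[:,:2]*1000).astype(np.float32)))
print('t1',rim(im,[.415,-.129],.072,.027),'t2',rim(im,[.41,-.28],.072,.027),'h',rim(im,[.455,-.38],.089,.029))
s=env.observe();print(s['time_s'],s['position'],s['tool_rot'],s['q'])
E
```

```text
brush_grip 0.56 [319.3 284.3] [ 0.5084 -0.2191  0.1602]
tin_a 0.82 [300.1 146.7] [ 0.4042 -0.2772  0.07  ]
tin_a 0.67 [411.6 194. ] [ 0.4125 -0.1454  0.0699]
tin_a 0.37 [214.4 154.3] [ 0.4385 -0.3569  0.0885]
honey_jar 0.63 [212.5 157. ] [ 0.4416 -0.3577  0.0897]
honey_jar 0.43 [271.9 358.4] [ 0.6923 -0.2281  0.036 ]
brush 348 [ 0.5038 -0.2229  0.1522] [ 0.5261 -0.2057  0.1629] ((514.5960083007812, -214.44207763671875), (20.998065948486328, 12.895554542541504), 18.97101593017578)
t1 (array([ 0.4173, -0.1269]), 1854) t2 (array([ 0.4107, -0.28  ]), 2054) h (array([ 0.4558, -0.3806]), 2661)
29.2 [ 0.4491 -0.2366  0.2907] [[-0.9478 -0.3189  0.0008]
 [-0.3189  0.9478 -0.0004]
 [-0.0007 -0.0007 -1.    ]] [ -41.1712   15.313    74.1891    0.013    90.4451 -149.7689]
```

View pics/w7.png

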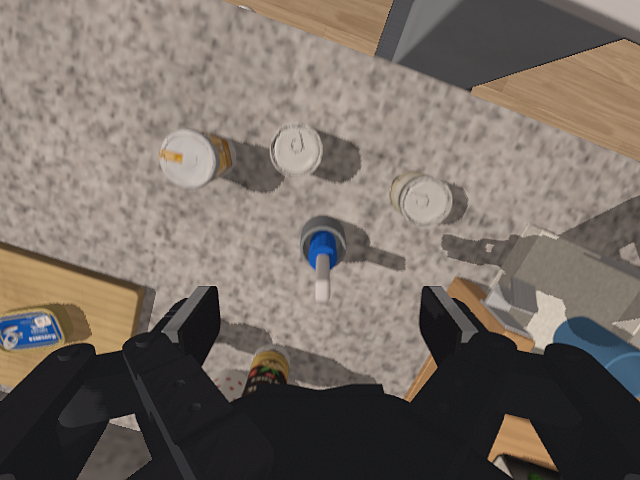

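Request:
jog_arm(
  plan="0 0 7 0 0 0 0; 0 0 7 0 0 0 0; 0 0 7 0 0 0 0; 0 0 7 0 0 0 0; 0 0 7 0 0 0 0; 0 0 7 0 0 0 0; 0 0 7 0 0 0 0; 0 0 7 0 0 0 0; 0 0 7 0 0 0 0; 0 0 7 0 0 0 0",
)

```text
time_s: 30.03
position: [0.4503, -0.2359, 0.2895]
tool_rot: [[-0.621, 0.784, -0.001], [0.784, 0.621, 0.001], [0.001, 0.0, -1.0]]
ft_force: [0.4, -0.5, -0.2]
grip_width: 0.0858
gripper_force: 0.0
```

Request:
jog_arm(
  plan="0 0 7 0 0 0 0; 0 0 7 0 0 0 0; 0 0 7 0 0 0 0; 0 0 7 0 0 0 0; 0 0 7 0 0 0 0; 0 0 7 0 0 0 0; 0 0 0.4 -3.6 0.4 0 0; 0 0 0 -3.6 0.4 0 0; 0 0 0 -3.6 0.4 1 0; 0 0 0 -3.5 0.4 1 0",
)

```text
time_s: 30.87
position: [0.4574, -0.3815, 0.2696]
tool_rot: [[0.064, 0.998, 0.0], [0.998, -0.064, -0.0], [-0.0, 0.0, -1.0]]
ft_force: [0.6, 0.4, 0.3]
grip_width: 0.0856
gripper_force: 0.0
```

Request:
jog_arm(
  plan="0 0 0 0 0 3.6 0; 0 0 0 0 0 3.6 0; 0 0 0 0 0 3.6 0; 0 0 0 0 0 3.6 0; 0 0 0 0 0 3.6 0; 0 0 0 0 0 3.6 0; 0 0 0 0 0 0 100; 0 0 0 0 0 0 255; 0 0 0 0 0 0 255; 0 0 0 0 0 0 255",
  grip_force=40,
)

```text
time_s: 31.7
position: [0.4575, -0.3808, 0.0562]
tool_rot: [[0.065, 0.998, 0.002], [0.998, -0.065, -0.003], [-0.002, 0.002, -1.0]]
ft_force: [0.4, -0.7, -2.1]
grip_width: 0.0595
gripper_force: 43.5
```

Request:
jog_arm(
  plan="0 0 0 0 0 0 255; 0 0 0 0 0 0 255; 0 0 0 0 0 0 255; 0 0 0 0 0 -2 255; 0 0 0 0 0 -3 255; 0 0 0 0 0 -3 255; 0 0 0 0 0 -3 255; 0 0 0 0 0 -3 255; 0 0 0 0 0 -1 255; 0 0 0 0 0 0 255",
)

```text
time_s: 32.53
position: [0.457, -0.3807, 0.2068]
tool_rot: [[0.065, 0.998, 0.003], [0.998, -0.065, -0.004], [-0.004, 0.004, -1.0]]
ft_force: [0.5, -1.0, -2.3]
grip_width: 0.0595
gripper_force: 44.4
```

Request:
jog_arm(
  plan="0 0 0 3.5 -1.2 0 255; 0 0 0 3.5 -1.2 0 255; 0 0 0 3.5 -1.2 0 255; 0 0 0 3.6 -1.2 0 255; 0 0 0 3.6 -1.1 0 255; 0 0 0 3.6 -0.1 0 255; 0 0 0 3.6 -0.1 0 255; 0 0 0 3.6 -0.1 0 255; 0 0 0 3.6 -0.1 0 255; 0 0 0 3.6 -0.1 0 255",
)

```text
time_s: 33.37
position: [0.4146, -0.0178, 0.2024]
tool_rot: [[0.065, 0.998, -0.003], [0.998, -0.065, 0.001], [0.001, -0.003, -1.0]]
ft_force: [1.3, -0.0, -3.1]
grip_width: 0.0595
gripper_force: 44.5
```

Request:
jog_arm(
  plan="0 0 0 3.6 -0.1 0 255; 0 0 0 3.4 -0.1 0 255; 0 0 0 0.8 3.4 0 255; 0 0 0 0.8 3.4 0 255; 0 0 0 0.7 3.4 0 255; 0 0 0 0 0 0 255; 0 0 0 0 0 0 255",
)

```text
time_s: 33.95
position: [0.5217, 0.0669, 0.2013]
tool_rot: [[0.064, 0.998, -0.005], [0.998, -0.064, 0.0], [0.0, -0.005, -1.0]]
ft_force: [0.0, 0.3, -2.4]
grip_width: 0.0596
gripper_force: 45.1
```

```bash
python3 - <<'E'
from h import *
np.set_printoptions(precision=4,suppress=True)
im=shot('side','s2')
a=im['pixels'][120:360,180:500,::-1]; cv2.imwrite('pics/s2c.png',cv2.resize(a,None,fx=2.4,fy=2.4))
s=env.observe();print(s['time_s'],s['position'],s['q'],s['grip_width'],delta([.5231,.0661,.073]))
E
```

```text
34.0 [0.5208 0.0667 0.2019] [-5.6269 20.7957 81.0544 -0.003  78.4028 -1.9192] 0.059249827163540485 [-0.0507  0.2926 12.8857]
```

View pics/s2c.png

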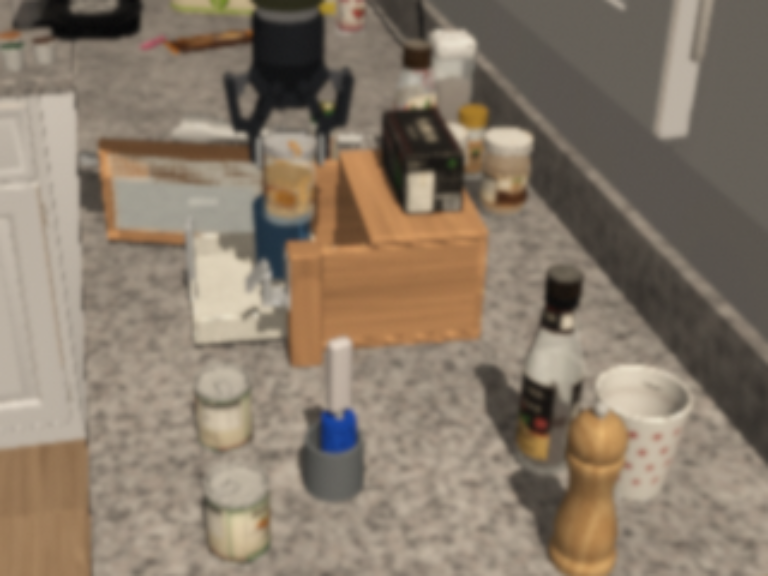

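Request:
jog_arm(
  plan="0 0 0 0 0.25 2.5 255; 0 0 0 0 0 3 255; 0 0 0 0 0 3 255; 0 0 0 0 0 2.3 255; 0 0 0 0 0 1.3 255; 0 0 0 0 0 0.7 255; 0 0 0 0 0 0 255; 0 0 0 0 0 0 255",
)

```text
time_s: 34.67
position: [0.5238, 0.0663, 0.0766]
tool_rot: [[0.065, 0.998, 0.0], [0.998, -0.065, -0.0], [-0.0, 0.0, -1.0]]
ft_force: [0.7, 0.0, -2.1]
grip_width: 0.0595
gripper_force: 45.1
```

Request:
jog_arm(
  plan="0 0 0 0 0 0 120; 0 0 0 0 0 0 60; 0 0 0 0 0 0 0; 0 0 0 0 0 0 0; 0 0 0 0 0 -1.5 0; 0 0 0 0 0 -4 0; 0 0 0 0 0 -4 0; 0 0 0 0 0 -4 0; 0 0 0 0 -3 0 0; 0 0 0 0 -3 0 0",
)

```text
time_s: 35.5
position: [0.4652, 0.0702, 0.2136]
tool_rot: [[0.065, 0.998, 0.007], [0.998, -0.065, -0.001], [-0.0, 0.007, -1.0]]
ft_force: [-0.6, 0.6, -1.3]
grip_width: 0.0853
gripper_force: 0.0
```

```bash
python3 - <<'E'
from h import *
np.set_printoptions(precision=4,suppress=True)
im=shot('wrist','w8')
C=cloud(im,np.ones((480,640),bool))
print('jar',rim(im,[.523,.066],.105,.029))
s=env.observe();print(s['time_s'],s['position'],s['q'],s['grip_width'])
im=shot('top')
print('t1',rim(im,[.4173,-.1269],.072,.027),'t2',rim(im,[.4107,-.28],.072,.027))
E
```

```text
jar (array([0.5214, 0.0637]), 4550)
35.55 [0.4586 0.0713 0.2121] [-5.8299 14.1969 89.1482 -0.003  76.7225 -2.1734] 0.08541065668359749
t1 (array([ 0.4193, -0.1279]), 214) t2 (array([ 0.4114, -0.2792]), 242)
```

Request:
jog_arm(
  plan="0 0 -7 0 0 0 0; 0 0 -7 0 0 0 0; 0 0 -7 0 0 0 0; 0 0 -7 0 0 0 0; 0 0 -7 0 0 0 0; 0 0 -7 0 0 0 0; 0 0 -7 0 0 0 0; 0 0 -7 0 0 0 0; 0 0 -7 0 0 0 0; 0 0 -7 0 0 0 0",
)

```text
time_s: 36.43
position: [0.4646, 0.0703, 0.2115]
tool_rot: [[-0.918, 0.397, 0.001], [0.397, 0.918, -0.0], [-0.001, 0.0, -1.0]]
ft_force: [0.6, -0.1, 0.0]
grip_width: 0.0851
gripper_force: 0.0
```

Request:
jog_arm(
  plan="0 0 -7 0 0 0 0; 0 0 -7 0 0 0 0; 0 0 -6 0 0 0 0; 0 0 0 0.5 -3.4 0 0; 0 0 0 0.5 -3.4 0 0; 0 0 0 0.5 -3.4 0 0; 0 0 0 0.5 -3.3 0 0; 0 0 0 0.4 -3.3 0 0; 0 0 0 0.4 -3.3 0 0; 0 0 0 0 0 0 0",
)

```text
time_s: 37.27
position: [0.423, -0.1332, 0.2115]
tool_rot: [[-0.998, 0.07, 0.001], [0.07, 0.998, -0.002], [-0.001, -0.002, -1.0]]
ft_force: [-0.1, -0.6, -0.3]
grip_width: 0.0852
gripper_force: 0.0
```

```bash
python3 - <<'E'
from h import *
np.set_printoptions(precision=4,suppress=True)
im=shot('wrist','w9')
c,n=rim(im,[.4173,-.127],.072,.027)
s=env.observe();print(s['time_s'],s['position'],c,n,delta([c[0],c[1],.038]))
E
```

```text
37.3167 [ 0.4232 -0.1309  0.2114] [ 0.4175 -0.1264] 3101 [ 0.6162  0.4176 17.3366]
```

Request:
jog_arm(
  plan="0 0 0 0.6 0.4 2.8 0; 0 0 0 0 0 3.5 0; 0 0 0 0 0 3.5 0; 0 0 0 0 0 3.5 0; 0 0 0 0 0 2.5 0; 0 0 0 0 0 1.5 0; 0 0 0 0 0 0 100; 0 0 0 0 0 0 255; 0 0 0 0 0 0 255; 0 0 0 0 0 0 255",
)

```text
time_s: 38.15
position: [0.4182, -0.1241, 0.0394]
tool_rot: [[-0.998, 0.064, 0.002], [0.064, 0.998, -0.001], [-0.002, -0.001, -1.0]]
ft_force: [-0.4, 0.5, -2.4]
grip_width: 0.0564
gripper_force: 42.7
```

Request:
jog_arm(
  plan="0 0 0 0 0 0 255; 0 0 0 0 0 0 255; 0 0 0 0 0 0 255; 0 0 0 0 0 -2 255; 0 0 0 0 0 -3.5 255; 0 0 0 0 0 -3.5 255; 0 0 0 0 0 -3.5 255; 0 0 0 0 0 -3.5 255; 0 0 0 0 0 0 255",
)

```text
time_s: 38.9
position: [0.4194, -0.1251, 0.2044]
tool_rot: [[-0.998, 0.065, 0.01], [0.065, 0.998, -0.006], [-0.01, -0.006, -1.0]]
ft_force: [0.5, -0.0, -1.2]
grip_width: 0.0562
gripper_force: 43.7
```

Request:
jog_arm(
  plan="0 0 0 -0.2 3.3 0 255; 0 0 0 -0.2 3.4 0 255; 0 0 0 -0.2 3.4 0 255; 0 0 0 -0.2 3.4 0 255; 0 0 0 -0.2 3.3 0 255; 0 0 0 -0.3 3.3 0 255; 0 0 0 0 0 2 255; 0 0 0 0 0 3 255; 0 0 0 0 0 3 255; 0 0 0 0 0 0 255",
)

```text
time_s: 39.73
position: [0.4404, 0.0762, 0.1139]
tool_rot: [[-0.998, 0.064, -0.01], [0.064, 0.998, 0.001], [0.01, 0.0, -1.0]]
ft_force: [-0.7, 0.6, -2.7]
grip_width: 0.0565
gripper_force: 43.9
```

```bash
python3 - <<'E'
from h import *
np.set_printoptions(precision=4,suppress=True)
s=env.observe();print(s['time_s'],s['position'],s['grip_width'],delta([.4435,.0734,.0565]))
E
```

```text
39.7333 [0.4404 0.0762 0.1139] 0.05647103920939629 [-0.3794 -0.2578  5.7342]
```

Request:
jog_arm(
  plan="0 0 0 -0.3 -0.25 2 255; 0 0 0 0 0 2 255; 0 0 0 0 0 1 255; 0 0 0 0 0 0.6 255; 0 0 0 0 0 0 255; 0 0 0 0 0 0 255; 0 0 0 0 0 0 100; 0 0 0 0 0 0 50; 0 0 0 0 0 0 0; 0 0 0 0 0 0 0",
)

```text
time_s: 40.57
position: [0.4466, 0.073, 0.0627]
tool_rot: [[-0.998, 0.065, 0.001], [0.065, 0.998, -0.0], [-0.001, -0.0, -1.0]]
ft_force: [0.2, -0.2, 0.0]
grip_width: 0.0854
gripper_force: 0.0
```

Request:
jog_arm(
  plan="0 0 0 0 0 -1.5 0; 0 0 0 0 0 -4 0; 0 0 0 0 0 -4 0; 0 0 0 0 0 -4 0; 0 0 0 0 0 -2 0; 0 0 0 0.1 -3.4 0 0; 0 0 0 0.1 -3.4 0 0; 0 0 0 0.1 -3.4 0 0; 0 0 0 0.1 -3.4 0 0; 0 0 0 0.1 -3.4 0 0",
)

```text
time_s: 41.4
position: [0.4298, -0.0977, 0.2176]
tool_rot: [[-0.998, 0.065, 0.001], [0.065, 0.998, -0.0], [-0.001, -0.0, -1.0]]
ft_force: [-0.3, 0.4, 0.1]
grip_width: 0.0856
gripper_force: 0.0
```

Request:
jog_arm(
  plan="0 0 0 0.1 -3.4 0 0; 0 0 0 0.1 -3.4 0 0; 0 0 0 0.1 -3.4 0 0; 0 0 0 0.1 -3.4 0 0; 0 0 0 0 -3.4 0 0; 0 0 0 0 0 0 0; 0 0 0 0 0 0 0",
)

```text
time_s: 41.98
position: [0.4149, -0.2669, 0.217]
tool_rot: [[-0.998, 0.067, -0.0], [0.067, 0.998, 0.0], [0.0, 0.0, -1.0]]
ft_force: [-0.4, 0.3, -0.4]
grip_width: 0.0855
gripper_force: 0.0
```

```bash
python3 - <<'E'
from h import *
np.set_printoptions(precision=4,suppress=True)
im=shot('wrist','w10')
c,n=rim(im,[.411,-.28],.072,.027)
s=env.observe();print(s['time_s'],s['position'],s['q'],c,n,delta([c[0],c[1],.038]))
for r in models.tip_of('wrist','tin_a')[:3]: print(round(r['confidence'],2),np.round(r['at'],1),atd(im,r['at']))
E
```

```text
42.0333 [ 0.415  -0.2657  0.2171] [ -46.4276   16.7647   84.5404    0.0136   78.7273 -132.6536] [ 0.411  -0.2803] 2976 [ 0.2994 -1.496  17.9094]
0.62 [308.7 197.9] [ 0.3961 -0.2746  0.069 ]
```

Request:
jog_arm(
  plan="0 0 0 0.3 -1.5 2.8 0; 0 0 0 0 0 3.5 0; 0 0 0 0 0 3.5 0; 0 0 0 0 0 3.5 0; 0 0 0 0 0 2.8 0; 0 0 0 0 0 1.8 0; 0 0 0 0 0 0 100; 0 0 0 0 0 0 255; 0 0 0 0 0 0 255; 0 0 0 0 0 0 255",
)

```text
time_s: 42.92
position: [0.412, -0.2806, 0.0397]
tool_rot: [[-0.998, 0.064, 0.002], [0.064, 0.998, -0.002], [-0.002, -0.002, -1.0]]
ft_force: [-0.1, 0.0, -1.9]
grip_width: 0.0562
gripper_force: 42.8
```

Request:
jog_arm(
  plan="0 0 0 0 0 0 255; 0 0 0 0 0 0 255; 0 0 0 0 0 0 255; 0 0 0 0 0 -2 255; 0 0 0 0 0 -3.5 255; 0 0 0 0 0 -3.5 255; 0 0 0 0 0 -3.5 255; 0 0 0 0 0 -3.5 255; 0 0 0 0 0 -1 255; 0 0 0 0 0 0 255",
)

```text
time_s: 43.75
position: [0.4119, -0.2811, 0.2115]
tool_rot: [[-0.998, 0.065, 0.004], [0.065, 0.998, -0.005], [-0.005, -0.005, -1.0]]
ft_force: [0.1, -1.1, -2.2]
grip_width: 0.0566
gripper_force: 43.9
```

```bash
python3 - <<'E'
from h import *
np.set_printoptions(precision=4,suppress=True)
im=shot('top','top2')
print('t1',rim(im,[.4435,.0734],.088,.027),'jar',rim(im,[.5214,.0637],.105,.029))
s=env.observe();print(s['time_s'],s['position'],s['grip_width'],delta([.4503,.1762,.20]))
a=im['pixels'][160:360,130:510,::-1];cv2.imwrite('pics/top2c.png',cv2.resize(a,None,fx=2,fy=2))
E
```

```text
t1 (array([0.4468, 0.0704]), 245) jar (array([0.5227, 0.06  ]), 406)
43.8 [ 0.4113 -0.2805  0.2091] 0.05611524477105498 [-0.927  45.8254  0.8311]
```

View pics/top2c.png

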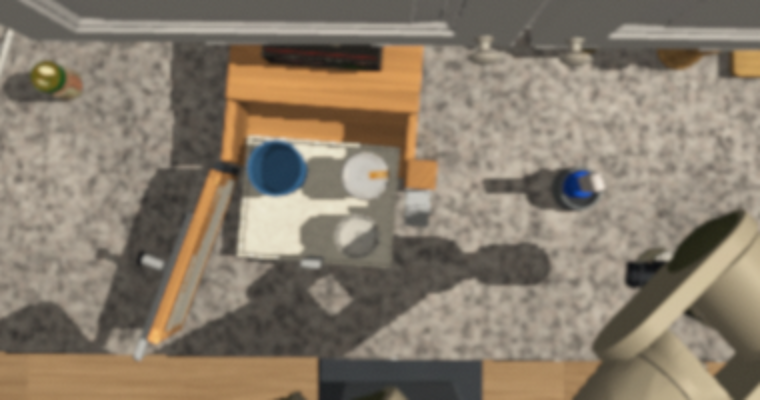

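Request:
jog_arm(
  plan="0 0 0 0 3.5 0 255; 0 0 0 0 3.5 0 255; 0 0 0 0 3.5 0 255; 0 0 0 0 3.5 0 255; 0 0 0 0 3.5 0 255; 0 0 0 -0.1 3.5 0 255; 0 0 0 -0.1 3.5 0 255; 0 0 0 -0.1 3.5 0 255; 0 0 0 -0.1 3.5 0 255; 0 0 0 -0.1 3.5 0 255",
)

```text
time_s: 44.63
position: [0.438, 0.0703, 0.2066]
tool_rot: [[-0.998, 0.065, -0.003], [0.065, 0.998, 0.0], [0.003, 0.0, -1.0]]
ft_force: [1.0, 0.2, -2.6]
grip_width: 0.056
gripper_force: 43.9
```

Request:
jog_arm(
  plan="0 0 0 -0.1 3.5 0 255; 0 0 0 -0.1 3.5 0 255; 0 0 0 -0.2 3.5 0 255; 0 0 0 0 0.3 2 255; 0 0 0 0 0 3.5 255; 0 0 0 0 0 3.5 255; 0 0 0 0 0 2 255; 0 0 0 0 0 0 255; 0 0 0 0 0 0 255; 0 0 0 0 0 0 255",
)

```text
time_s: 45.47
position: [0.4504, 0.176, 0.0989]
tool_rot: [[-0.998, 0.065, 0.001], [0.065, 0.998, 0.0], [-0.001, 0.0, -1.0]]
ft_force: [0.3, -0.2, -1.8]
grip_width: 0.0561
gripper_force: 44.0
```

```bash
python3 - <<'E'
from h import *
np.set_printoptions(precision=4,suppress=True)
s=env.observe();print(s['time_s'],s['position'],s['grip_width'],delta([.4503,.1762,.0565]))
E
```

```text
45.4667 [0.4504 0.176  0.0989] 0.05612250521883064 [0.0146 0.0198 4.2354]
```

Request:
jog_arm(
  plan="0 0 0 0 0 2 255; 0 0 0 0 0 1.3 255; 0 0 0 0 0 0.8 255; 0 0 0 0 0 0 255; 0 0 0 0 0 0 255; 0 0 0 0 0 0 100; 0 0 0 0 0 0 50; 0 0 0 0 0 0 0; 0 0 0 0 0 0 0; 0 0 0 0 0 -1.5 0",
)

```text
time_s: 46.3
position: [0.449, 0.1758, 0.071]
tool_rot: [[-0.998, 0.065, -0.004], [0.065, 0.998, -0.0], [0.003, -0.001, -1.0]]
ft_force: [-1.1, 0.4, 0.1]
grip_width: 0.0857
gripper_force: 0.0
```

Request:
jog_arm(
  plan="0 0 0 0 0 -4 0; 0 0 0 0 0 -4 0; 0 0 0 0 0 -4 0; 0 0 0 2.5 -1.6 0 0; 0 0 0 2.5 -1.6 0 0; 0 0 0 2.5 -1.5 0 255; 0 -6.7 0 0 0 0 255; 0 -6.7 0 0 0 0 255; 0 -6.6 0 0 0 0 255; 0 0 0 0 0 0 255",
)

```text
time_s: 47.13
position: [0.3691, 0.1341, 0.1917]
tool_rot: [[-0.937, 0.064, 0.344], [0.06, 0.998, -0.022], [-0.345, -0.0, -0.939]]
ft_force: [-0.6, -0.3, -1.2]
grip_width: 0.0256
gripper_force: 0.0
```

```bash
python3 - <<'E'
from h import *
np.set_printoptions(precision=4,suppress=True)
im=shot('wrist','w11')
print('t1',rim(im,[.4468,.0704],.088,.027),'t2',rim(im,[.4503,.1762],.088,.027),'jar',rim(im,[.5227,.061],.105,.029))
for q in ['tray_handle','tin_a','honey_jar']:
    for r in models.tip_of('wrist',q)[:3]: print(q,round(r['confidence'],2),np.round(r['at'],1),atd(im,r['at']))
s=env.observe();print(s['time_s'],s['position'],s['q'],s['grip_width'],delta([.375,.1325,.09]))
E
```

```text
t1 (array([0.4515, 0.0777]), 2451) t2 (array([0.4486, 0.1932]), 2779) jar (array([0.522 , 0.0628]), 29)
tray_handle 0.97 [315.9 250.5] [0.4081 0.1293 0.113 ]
tin_a 0.78 [268.5 223.1] [0.4206 0.0859 0.0554]
tin_a 0.68 [318.1 253.9] [0.4096 0.1308 0.1151]
tin_a 0.58 [383.2 216. ] [0.4209 0.1873 0.0535]
honey_jar 0.47 [265.7 226.3] [0.42   0.0842 0.061 ]
47.3333 [0.3731 0.1339 0.1927] [  4.3677   1.3734 111.7076  -3.7487  47.2129 -79.8321] 0.0001907768024934977 [ 3.3159 -0.1328  9.7239]
```

View pics/w11.png

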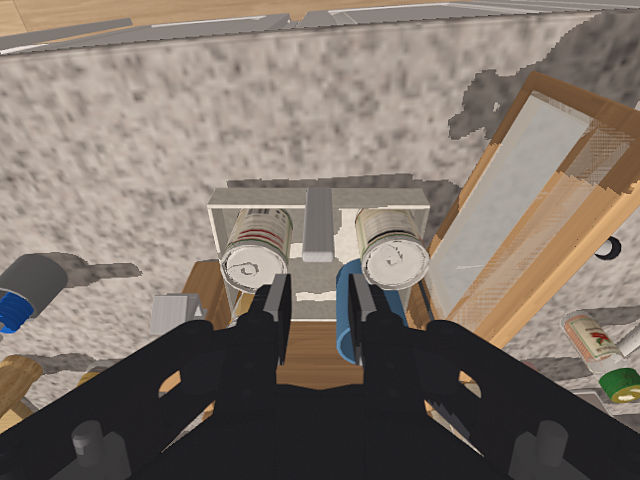

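Request:
jog_arm(
  plan="0 0 0 1.1 0 3.2 255; 0 0 0 1.1 0 3.2 255; 0 0 0 1.1 0 3.2 255; 0 0 0 -0.75 0 0.27 255; 0 0 0 -0.56 0 0.2 255; 0 0 0 -0.38 0 0.14 255; 0 0 0 -0.38 0 0.14 255; 0 0 0 -0.56 0 0.2 255; 0 0 0 -0.75 0 0.27 255; 0 0 0 -0.94 0 0.34 255",
)

```text
time_s: 48.17
position: [0.4204, 0.1309, 0.0916]
tool_rot: [[-0.937, 0.065, 0.342], [0.061, 0.998, -0.022], [-0.343, 0.0, -0.939]]
ft_force: [-1.0, 0.6, 0.8]
grip_width: -0.0003
gripper_force: 0.9
```

Request:
jog_arm(
  plan="0 0 0 -0.94 0 0.34 255; 0 0 0 -0.94 0 0.34 255; 0 0 0 -0.94 0 0.34 255; 0 0 0 -0.94 0 0.34 255; 0 0 0 -0.94 0 0.34 255; 0 0 0 -0.94 0 0.34 255; 0 0 0 -0.94 0 0.34 255; 0 0 0 -0.75 0 0.27 255; 0 0 0 -0.56 0 0.2 255; 0 0 0 0 0 0 255",
)

```text
time_s: 49.0
position: [0.5048, 0.1253, 0.0911]
tool_rot: [[-0.937, 0.065, 0.342], [0.061, 0.998, -0.022], [-0.343, 0.0, -0.939]]
ft_force: [0.4, 0.7, -0.1]
grip_width: -0.0003
gripper_force: 0.0
```

```bash
python3 - <<'E'
from h import *
np.set_printoptions(precision=4,suppress=True)
im=shot('wrist')
C=cloud(im,np.ones((480,640),bool))
k=C[(C[:,2]>.108)&(C[:,2]<.118)&(C[:,0]>.48)&(C[:,0]<.57)&(C[:,1]>.09)&(C[:,1]<.15)];print(len(k),k.min(0),k.max(0)) if len(k) else 0
s=env.observe();print(s['time_s'],s['position'],s['ft_force'])
im=shot('top','top3');a=im['pixels'][160:360,130:510,::-1];cv2.imwrite('pics/top3c.png',cv2.resize(a,None,fx=2,fy=2))
E
```

```text
847 [0.4827 0.1129 0.108 ] [0.4922 0.1401 0.1179]
49.05 [0.5041 0.1254 0.091 ] [-0.0095 -0.8832 -1.2557]
```

View pics/top3c.png

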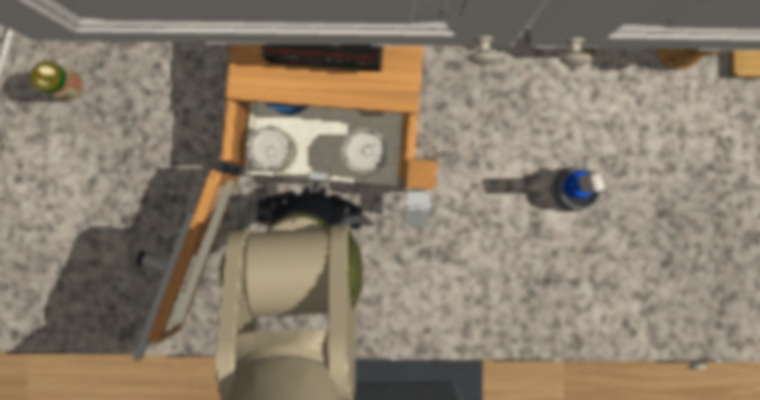

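Request:
jog_arm(
  plan="0 0 0 -0.56 0 0.2 255; 0 0 0 -0.56 0 0.2 255; 0 0 0 -0.47 0 0.17 255; 0 0 0 -0.38 0 0.14 255; 0 0 0 -0.38 0 0.14 255; 0 0 0 -0.2 0 0.07 255; 0 0 0 0 0 0 255; 0 0 0 0 0 0 255",
)

```text
time_s: 49.77
position: [0.53, 0.1237, 0.0909]
tool_rot: [[-0.938, 0.065, 0.34], [0.061, 0.998, -0.022], [-0.341, -0.0, -0.94]]
ft_force: [-3.3, 0.8, 1.7]
grip_width: 0.0002
gripper_force: 2.1
```

```bash
python3 - <<'E'
from h import *
np.set_printoptions(precision=4,suppress=True)
s=env.observe();print(s['time_s'],s['position'],s['ft_force'])
im=shot('top')
C=cloud(im,np.ones((480,640),bool))
k=C[(C[:,2]>.105)&(C[:,2]<.122)&(C[:,0]>.50)&(C[:,0]<.57)&(C[:,1]>.09)&(C[:,1]<.15)];print(len(k),k.min(0),k.max(0),np.median(k,0))
E
```

```text
49.7667 [0.53   0.1237 0.0909] [-3.2724  0.7676  1.6675]
60 [0.5281 0.1067 0.1051] [0.5505 0.1344 0.1215] [0.5425 0.1189 0.1138]
```

Request:
jog_arm(
  plan="0 0 0 -0.28 0 0.1 255; 0 0 0 0 0 0 255; 0 0 0 0 0 0 255",
)

```text
time_s: 50.07
position: [0.5304, 0.1237, 0.0902]
tool_rot: [[-0.94, 0.065, 0.335], [0.061, 0.998, -0.022], [-0.335, -0.001, -0.942]]
ft_force: [-17.3, 1.0, 7.9]
grip_width: -0.0001
gripper_force: 8.4
```

Request:
jog_arm(
  plan="0 0 0 1 0 -0.4 255; 0 0 0 2.8 0 -1 255; 0 0 0 2.8 0 -1 255; 0 0 0 2.8 0 -1 255; 0 0 0 -0.5 0 -3.5 255; 0 0 0 -1.2 0 -3.5 255; 0 0 0 -1.2 0 -3.5 255; 0 6.7 0 0 0 -2 0; 0 6.7 0 0 0 -2 0; 0 6.6 0 0 0 -1 0",
)

```text
time_s: 50.9
position: [0.4136, 0.1315, 0.247]
tool_rot: [[-0.998, 0.065, 0.024], [0.065, 0.998, -0.001], [-0.024, 0.0, -1.0]]
ft_force: [-0.2, -0.1, 0.1]
grip_width: 0.036
gripper_force: 0.0
```

Request:
jog_arm(
  plan="0 0 7 0 0 0 0; 0 0 7 0 0 0 0; 0 0 7 0 0 0 0; 0 0 7 0 0 0 0; 0 0 7 0 0 0 0; 0 0 7 0 0 0 0; 0 0 7 0 0 0 0; 0 0 7 0 0 0 0; 0 0 7 0 0 0 0; 0 0 7 0 0 0 0",
)

```text
time_s: 51.73
position: [0.4141, 0.1311, 0.2438]
tool_rot: [[-0.274, 0.961, 0.024], [0.962, 0.274, -0.002], [-0.009, 0.023, -1.0]]
ft_force: [-0.4, 0.5, 0.4]
grip_width: 0.0856
gripper_force: 0.0
```

Request:
jog_arm(
  plan="0 0 7 0 0 0 0; 0 0 7 0 0 0 0; 0 0 7 0 0 0 0; 0 0 7 0 0 0 0; 0 0 7 0 0 0 0; 0 0 0 0 0 0 0; 0 0 0 0 0 0 0",
)

```text
time_s: 52.32
position: [0.4139, 0.1312, 0.2437]
tool_rot: [[0.318, 0.948, 0.024], [0.948, -0.318, -0.002], [0.006, 0.023, -1.0]]
ft_force: [-0.7, -0.9, -0.9]
grip_width: 0.0853
gripper_force: 0.0
```

```bash
python3 - <<'E'
from h import *
np.set_printoptions(precision=4,suppress=True)
im=shot('top','top4')
C=cloud(im,np.ones((480,640),bool))
k=C[(C[:,2]>.105)&(C[:,2]<.122)&(C[:,0]>.51)&(C[:,0]<.57)&(C[:,1]>.09)&(C[:,1]<.15)];print('handle',len(k),k.min(0),k.max(0),np.median(k,0))
im=shot('wrist','w12')
for r in models.tip_of('wrist','latch_knob')[:3]: print(round(r['confidence'],2),np.round(r['at'],1),atd(im,r['at']))
s=env.observe();print(s['time_s'],s['position'],s['tool_rot'],s['q'],'to prev grasp',delta([.4117,.3216,.25]))
C=cloud(im,np.ones((480,640),bool))
P=C[(C[:,2]>.147)&(C[:,2]<.154)&(C[:,0]>.2)&(C[:,0]<.53)&(C[:,1]>.2)&(C[:,1]<.45)]
print(len(P)); print(cv2.minAreaRect((P[:,:2]*1000).astype(np.float32)) if len(P) else '')
E
```

```text
handle 40 [0.5403 0.1068 0.1067] [0.5504 0.1292 0.1179] [0.5451 0.1189 0.1134]
52.4667 [0.4136 0.1312 0.2436] [[ 0.3189  0.9475  0.023 ]
 [ 0.9478 -0.3189 -0.0019]
 [ 0.0055  0.0225 -0.9997]] [ 1.9821  8.906  90.6344 -0.1601 79.1441 20.6079] to prev grasp [17.9893 -6.2427 -0.6838]
8736
((424.2646484375, 277.39495849609375), (15.138143539428711, 224.7703399658203), 70.61247253417969)
```

View pics/w12.png

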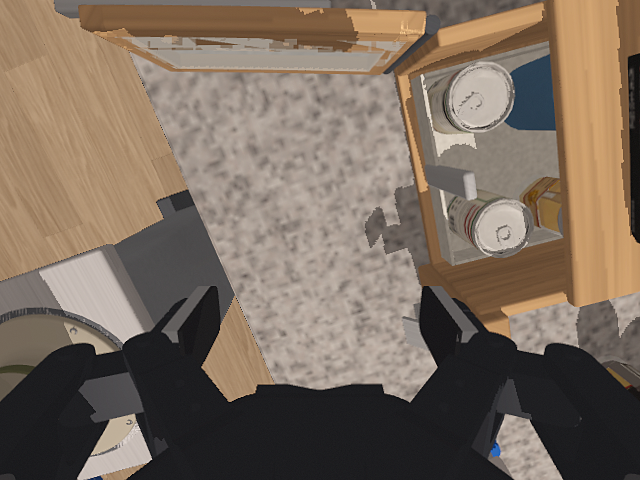

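Request:
jog_arm(
  plan="1.3 0 0.8 3 -1.04 -0.1 0; 0 0 0 3 -1.04 -0.1 0; 0 0 0 3 -1.04 -0.1 0; 0 0 0 3 -1.04 -0.1 0; 0 0 0 3 -1.04 -0.1 0; 0 0 0 3 -1 -0.1 0; 0 0 0 0 0 0 0; 0 0 0 0 0 0 0",
)

```text
time_s: 53.13
position: [0.4146, 0.3226, 0.2499]
tool_rot: [[0.331, 0.944, 0.001], [0.944, -0.331, 0.005], [0.005, -0.001, -1.0]]
ft_force: [-0.4, -0.3, 0.1]
grip_width: 0.0853
gripper_force: 0.0
```

```bash
python3 - <<'E'
from h import *
np.set_printoptions(precision=4,suppress=True)
im=shot('wrist','w13')
s=env.observe();print(s['time_s'],s['position'],s['tool_rot'],delta([.4119,.322,.098]))
C=cloud(im,np.ones((480,640),bool))
k=C[(C[:,2]>.112)&(C[:,2]<.13)&(np.hypot(C[:,0]-.412,C[:,1]-.325)<.035)]; n=np.array([.332,.943]);d=np.array([-.943,.332])
if len(k): q=(k[:,:2]-[.5294,.2404]);print(len(k),np.percentile(q@d,[2,50,98]),np.percentile(q@n,[2,98]),k[:,2].max())
for r in models.tip_of('wrist','latch_knob')[:3]: print(round(r['confidence'],2),np.round(r['at'],1),atd(im,r['at']))
E
```

```text
53.1833 [0.4147 0.3216 0.25  ] [[ 0.3324  0.9431  0.0007]
 [ 0.9431 -0.3324  0.005 ]
 [ 0.0049 -0.001  -1.    ]] [-0.1292 -0.2607 15.1972]
1691 [0.1141 0.1386 0.1638] [0.0072 0.0581] 0.1298629021212634
0.69 [317.1 224.9] [0.4126 0.3232 0.1213]
```

Request:
jog_arm(
  plan="0 0 0 -0.1 -0.25 3.5 0; 0 0 0 0 0 3.5 0; 0 0 0 0 0 3.5 0; 0 0 0 0 0 3 0; 0 0 0 0 0 1.7 0; 0 0 0 0 0 0 150; 0 0 0 0 0 0 255; 0 0 0 0 0 0 255; 0 0 0 0 0 0 255; 0 0 0 0 0 0 255",
  grip_force=30,
)

```text
time_s: 54.07
position: [0.4129, 0.3224, 0.0996]
tool_rot: [[0.335, 0.942, 0.003], [0.942, -0.335, 0.007], [0.007, 0.001, -1.0]]
ft_force: [0.1, 0.6, 0.7]
grip_width: 0.0256
gripper_force: 0.0
```

Request:
jog_arm(
  plan="0 0 0 0 0 0 255; 0 0 0 0 0 0 255; 0 0 0 0 0 0 255; 0 0 0 0 0.05 -0.6 255; 0 0 0 0 0.05 -0.6 255; 0 0 0 0 0.15 -0.6 255; 0 0 0 0 0.2 -0.6 255; 0 0 0 0 0 0 255",
)

```text
time_s: 54.73
position: [0.4155, 0.3214, 0.1236]
tool_rot: [[0.334, 0.942, -0.001], [0.942, -0.334, 0.007], [0.007, -0.003, -1.0]]
ft_force: [-8.1, 5.5, 1.7]
grip_width: 0.0106
gripper_force: 29.4
```

Request:
jog_arm(
  plan="0 0 -3.5 0 0 0 255; 0 0 0 -1.64 -0.46 0 255; 0 0 -7 0 0 0 255; 0 0 0 -1.64 -0.46 0 255; 0 0 -7 0 0 0 255; 0 0 0 -1.64 -0.46 0 255; 0 0 -7 0 0 0 255; 0 0 0 -1.64 -0.46 0 255; 0 0 -7 0 0 0 255; 0 0 0 -1.64 -0.46 0 255",
)

```text
time_s: 55.57
position: [0.3891, 0.2414, 0.122]
tool_rot: [[-0.214, 0.977, -0.003], [0.977, 0.214, 0.006], [0.006, -0.001, -1.0]]
ft_force: [-4.3, 7.0, -0.6]
grip_width: 0.0108
gripper_force: 38.3
```

Request:
jog_arm(
  plan="0 0 -7 0 0 0 255; 0 0 0 -1.64 -0.46 0 255; 0 0 -7 0 0 0 255; 0 0 0 -1.64 -0.46 0 255; 0 0 -7 0 0 0 255; 0 0 0 -1.64 -0.46 0 255; 0 0 -7 0 0 0 255; 0 0 0 -1.64 -0.46 0 255; 0 0 -7 0 0 0 255; 0 0 0 -1.64 -0.46 0 255",
)

```text
time_s: 56.4
position: [0.4139, 0.1608, 0.1216]
tool_rot: [[-0.736, 0.677, -0.002], [0.677, 0.736, 0.005], [0.005, 0.002, -1.0]]
ft_force: [-4.6, 5.2, -1.3]
grip_width: 0.0108
gripper_force: 38.5
```

Request:
jog_arm(
  plan="0 0 -7 0 0 0 255; 0 0 0 -1.64 -0.46 0 255; 0 0 -7 0 0 0 255; 0 0 0 -1.64 -0.46 0 255; 0 0 -7 0 0 0 255; 0 0 0 -1.64 -0.46 0 255; 0 0 0 0 0 0 255; 0 0 0 0 0 0 255",
)

```text
time_s: 57.07
position: [0.4518, 0.1241, 0.1215]
tool_rot: [[-0.927, 0.376, 0.0], [0.376, 0.927, 0.004], [0.001, 0.004, -1.0]]
ft_force: [-5.0, -3.9, 2.4]
grip_width: 0.0108
gripper_force: 38.7
```

Request:
jog_arm(
  plan="0 0 -7 0 0 0 255; 0 0 0 -1.64 -0.46 0 255; 0 0 -7 0 0 0 255; 0 0 0 -1.2 -0.35 0 255; 0 0 0 -0.5 -0.1 0 255; 0 0 -4 0 0 0 255; 0 0 0 0 0 0 255; 0 0 0 0 0 0 255",
)

```text
time_s: 57.73
position: [0.4827, 0.1089, 0.1215]
tool_rot: [[-0.997, 0.072, 0.002], [0.072, 0.997, 0.004], [-0.001, 0.004, -1.0]]
ft_force: [-1.7, -5.1, -0.5]
grip_width: 0.0106
gripper_force: 30.4
```

```bash
python3 - <<'E'
from h import *
np.set_printoptions(precision=4,suppress=True)
s=env.observe();print(s['time_s'],s['position'],s['tool_rot'],s['ft_force'],delta([.4815,.1096,.1222]))
im=shot('wrist','w14')
C=cloud(im,np.ones((480,640),bool))
P=C[(C[:,2]>.147)&(C[:,2]<.156)&(C[:,0]>.47)&(C[:,0]<.55)]
for y in (.03,.05,.17,.21):
    q=P[abs(P[:,1]-y)<.01]; print(y,len(q),np.percentile(q[:,0],[2,98]) if len(q) else '', .5147+(y-.03)*.0665)
E
```

```text
57.7333 [0.4827 0.1089 0.1215] [[-0.9974  0.0719  0.0017]
 [ 0.0719  0.9974  0.0039]
 [-0.0014  0.004  -1.    ]] [-1.7028 -5.1462 -0.5486] [ 0.1275  0.0611 -0.0672]
0.03 39 [0.4927 0.4939] 0.5147
0.05 0  0.5160300000000001
0.17 89 [0.5156 0.5197] 0.5240100000000001
0.21 616 [0.5189 0.5286] 0.5266700000000001
```

Request:
jog_arm(
  plan="0 0 0 -0.2 0 0 255; 0 0 0 0 0 0 255; 0 0 0 0 -0.2 0.6 255; 0 0 0 0 -0.15 0.6 255; 0 0 0 0 -0.05 0.6 255; 0 0 0 0 0 0.5 255; 0 0 0 0 0 0 255; 0 0 0 0 0 0 255",
)

```text
time_s: 58.45
position: [0.4833, 0.1056, 0.0983]
tool_rot: [[-0.997, 0.072, -0.001], [0.072, 0.997, 0.005], [0.001, 0.005, -1.0]]
ft_force: [-6.1, -1.7, 0.9]
grip_width: 0.0106
gripper_force: 32.5
```

Request:
jog_arm(
  plan="0 0 0 0 0 0 0; 0 0 0 0 0 0 0; 0 0 0 0 0 0 0; 0 0 0 0 0 0 0; 0 0 0 0 0 -1.5 0; 0 0 0 0 0 -4 0; 0 0 0 0 0 -4 0; 0 0 0 1 0 -4 0; 0 0 0 3 0 -3 0; 0 0 0 3 0 -1 0",
)

```text
time_s: 59.28
position: [0.416, 0.1092, 0.2766]
tool_rot: [[-0.997, 0.071, 0.009], [0.071, 0.997, 0.005], [-0.008, 0.006, -1.0]]
ft_force: [-0.3, -0.9, 1.3]
grip_width: 0.0859
gripper_force: 0.0
```

Request:
jog_arm(
  plan="0 0 0 3 0 0 0; 0 0 0 0 0 0 0; 0 0 0 0 0 0 0",
)

```text
time_s: 59.53
position: [0.3845, 0.1115, 0.2733]
tool_rot: [[-0.998, 0.07, 0.003], [0.07, 0.998, 0.005], [-0.003, 0.006, -1.0]]
ft_force: [0.2, -0.4, -0.0]
grip_width: 0.0857
gripper_force: 0.0
```

```bash
python3 - <<'E'
from h import *
np.set_printoptions(precision=4,suppress=True)
im=shot('wrist','w15')
C=cloud(im,np.ones((480,640),bool))
P=C[(C[:,2]>.1465)&(C[:,2]<.156)&(C[:,0]>.49)&(C[:,0]<.55)]
for y in (.03,.05,.07,.15,.19,.23):
    q=P[abs(P[:,1]-y)<.01]; print(y,len(q),(q[:,0].min()+q[:,0].max())/2 if len(q) else '', .5147+(y-.03)*.0665)
k=C[(C[:,2]>.117)&(C[:,2]<.14)&(C[:,0]>.45)&(C[:,0]<.492)&(C[:,1]>.08)&(C[:,1]<.13)];print('knob z',k.min(0),k.max(0))
print('jar',rim(im,[.5227+.132,.061-.0088],.105,.029))
for r in models.tip_of('wrist','brush_grip')[:2]: print(r['confidence'],r['at'],atd(im,r['at']))
top=shot('top');C=cloud(top,np.ones((480,640),bool))
b=C[(C[:,2]>.15)&(C[:,2]<.17)&(np.hypot(C[:,0]-.5145,C[:,1]+.2145)<.04)];print('brush top',b.mean(0))
print('t1',rim(top,[.4468+.132,.0704-.0088],.088,.027),'t2',rim(top,[.4503+.132,.1762-.0088],.088,.027))
s=env.observe();print(s['time_s'],s['position'])
E
```

```text
0.03 291 0.5133078070190207 0.5147
0.05 302 0.5155234204859502 0.5160300000000001
0.07 319 0.516802510609102 0.51736
0.15 315 0.5225826488101148 0.52268
0.19 293 0.5247776232327499 0.52534
0.23 0  0.528
knob z [0.4607 0.0988 0.1171] [0.4919 0.1155 0.1247]
jar (array([0.6547, 0.0522]), 0)
0.87 [2.3, 371.1] [ 0.5111 -0.2074  0.1425]
0.18 [210.5, 320.8] [0.3817 0.0691 0.2986]
brush top [ 0.517  -0.2142  0.159 ]
t1 (array([0.5794, 0.062 ]), 264) t2 (array([0.5814, 0.1812]), 254)
59.6833 [0.386  0.1112 0.2724]
```

View pics/w15.png

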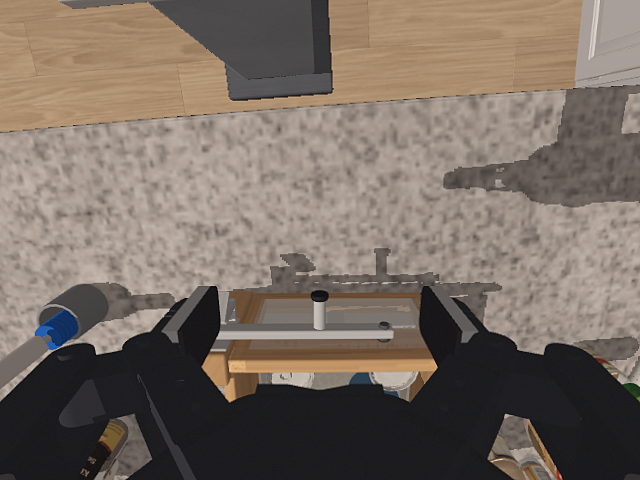

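```bash
python3 -c "
from rig import job
print(job.close_job())"
```

```text
the job is handed in; nothing more can be done
None
```

I finished every step and handed the job in at about 60 s of the 210 s allowed, but the hand-in gave no verdict. The last camera check showed the gate shut with its latch bar level, the tray home, both tins standing in it and the brush in its caddy; the honey jar was out of sight under the roof by then, having last been seen standing in its place just after the tray went home.

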